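Unhook the pen pot and stand it in the desk tray

ROBOT

A 7-joint arm with a two-finger parallel gripper is mounted at the origin on the work surface. World frame = base frame: x ahead of the robot, y to its left, z up, the work surface at z = 0. Lengths are in m, angles in rad, forces in N, time in s.
With the tool pointing down it reaches from about 0.35 to 0.775 m from the base axis. Payload 3.1 kg.
Tool frame: the origin (TCP) lies between the finger pads; the fingertips stand 19 mm ahead of it and the grasp point (between the pads) is the TCP; z points along the fingers, y is the direction in which the jaws open and shut (so a half turn about z gives the same grasp; the last joint's range is limited). The gripper opens to 85 mm and grips with 20 to 120 N. Pads are 22 mm wide; open, the fingers measure 114 mm over their backs; the gripper's body (76 mm by 85 mm) begins 54 mm behind the grasp point. The pads swing forward as they close: fully open they stand 13 mm farther back than shut.
Start: joints at [1.297, 0.311, 0.014, 1.512, -0.004, 1.319, -0.027], TCP at [0.126, -0.535, 0.211] pointing down, gripper open.
Joint ranges: [-2.7, 2.7], [-0.3, 1.91], [-1.27, 1.3], [0.12, 2.57], [-1.44, 4.58], [0.2, 2.03], [-3.05, 3.05]. Speed limits (rad/s): [2.79, 2.79, 3.14, 3.14, 3.14, 3.14, 3.14].

INTERFACE

Orientations are given as a unit quaternion [x, y, z, w].
In Python, from cell import env gives the robot as it stands. The module is installed in compiled form; this text tells all that it offers.
- The arm moves only by the shell command python3 -m jog 'ROWS' [OPENING] [FORCE]. ROWS is JSON, a list that holds one entry, the list of rows, each a list of 4 numbers: the shift along the tool's x, y, z in mm, then the turn about the tool's z in degrees. In form: [[[tx, ty, tz, yaw], ...]]. A call has 1 to 20 rows; each row is the pose to reach, as a shift and turn from the pose commanded when the call began, along the tool's axes at that moment; what a row does not reach only later rows make up. A row lasts 1/10 s, in which the tool goes at most 50 mm and 8.59 degrees, less where a joint would pass 70% of its speed; a pose out of reach is approached as far as the arm can. A call with a gripper value outside its range is refused whole. OPENING is the finger opening in mm, from 0 to 85.4, set as the call begins (- or left out, the last holds). The fingers move at their own pace and stop on an object; FORCE is the grip in N (left out, the last holds). Time passes only in rows, so rows that repeat a pose let the fingers close. It gives the time, the measured TCP pose, the force and the opening at its end, in the units of the state.
- env.get_obs(): the state, without advancing time (a new reading comes with each control period).
- env.capture(name): name is "side" or "top"; returns a dict with "color" (480x640x3 uint8, blue, green, red), "range_z" (480x640 float32, m along the optical axis (not along the pixel's ray), 0 where there is no reading), "K" (3x3 intrinsics, pixels), "rvec" (rotation vector, rad) and "tvec" (3), from world to camera coordinates, as OpenCV has them. Camera axes: x right, y down, z forward; pixel columns grow to the right and rows downward; lengths in m; the calibration is good to about 2 mm. A picture is of the moment at which its call begins.
- env.finish_job(): hands the job in, once; it reports no verdict.
Trained networks look in a picture, given as the dict that the camera call returned (one of the last four; its "shot" number tells which), for a name from the list of things; names that differ only in an ending like _2 or _b are one class to them, and where a whole thing is asked for, a point or a joint stands for the part that bears it (a point fixed in the world has none). Each returns a list of dicts, best first, with "conf" (0 to 1); they miss things now and then, are a little off and sometimes report something else, mostly with a low value. They report only what shows in the picture. A call takes as long as a camera call. They do not tell look-alikes from the thing itself.
- env.boxes_of(picture, target): "rect" ([left, top, width, height] in pixels, round what is visible of it).
- env.trace(picture, target): "pixels" (480x640 bool, what is visible of it) and "rect" ([left, top, width, height] in pixels, round what is visible of it).
The state is a dict: "time_s": time; "joint_positions": joint angles; "qd": joint speeds; "effort": joint torques, N m; "eef_pos": TCP position; "orientation": TCP orientation; "force": force on the tool from outside, world axes, zero at the start; "ft_torque": the same for the moment, N m; "opening": finger opening in m.
Only numpy, scipy, OpenCV 4.12 (cv2) and the standard library are available. Lean on these libraries where they do the work, as an engineer would, in place of code of your own. Each camera call takes 0.05 s, during which the arm holds its last target.

TASK

Take the red pen pot down from the barbed hook of the white desk stand: raise it a little, swing its lower end out so that it tilts, and back its slot over the upturned hook tip without wrenching it against the stand. Then carry it gently, without dropping it or tipping it right over, and stand it upright and square in the empty bay of the desk tray, on the rubber pad. Leave the jar, the tape roll and the flask where they are.

Things in the scene. Friction and masses are not known exactly. Their poses are not given: they have to be found in the camera images.
- pot: Red open-topped plastic pen pot, 60 deep (its x) x 64 wide (y) x 95 mm high, 0.1 to 0.2 kg, walls 3 mm, white rim. Origin: centre of its underside; z up, +x to its back. The back wall, a flat 6 mm plate (outer face at x = 30 mm), continues above the mouth as a tab 40 mm wide up to z = 162 mm. It hangs on the hook by a slot in the tab, its back flat against the stand's post.
- pot_center (a point): Centre of the pot, on its centre line, 81 mm above its underside. Axes as the pot's. The centre of mass lies about 20 mm below it: a pot gripped by its tab needs a firm grip (about 50 N) so as not to swing in the fingers when tilted.
- pot_hole (a point): Centre of the tab's rectangular slot (18 wide x 18 mm high, right through the 6 mm plate along x), in mid-thickness: pot frame (27, 0, 125) mm. Axes as the pot's.
- pot_grip (a point): Grip point at the solid top of the tab (28 mm high over the slot, above the stand's post and hook): pot frame (27, 0, 148) mm, 23 mm above the slot's centre. The tab can be gripped here by its two side edges, 40 mm apart along the pot's y. Axes as the pot's.
- stand: White steel hook stand, fixed. Origin: centre of the post at desk height; front side -x. Square post 22 mm wide, 220 mm high; base plate 130 x 120 x 12 mm from x = -53 to 77 mm. From the post's front face (x = -11 mm) the hook, 6 mm round wire in the plane y = 0, runs level 20 mm at height 205 mm to its elbow. A green ruler at the rear is part of the stand.
- hook_elbow (a point): Bend of the hook wire, on the wire's axis: stand frame (-31, 0, 205) mm. Axes as the stand's. From here the wire turns up 65 degrees from level, still going outward (-x), 19 mm to the tip.
- hook_tip (a point): Centre of the 9 mm ball that ends the hook: stand frame (-39, 0, 222.2) mm. Axes as the stand's. The tip rises more than the slot's height, so the pot cannot be pulled off level: its slot must follow round the elbow, the pot's lower end swung out 25 to 65 degrees from the post (about 50 is best), and leave along the tip's direction.
- tray: Purple desk tray, fixed, 92 (x) x 272 (y) x 24 mm high, origin under its centre. Three square bays in a row along y, about 84 x 85 mm inside, centres at y = -88, 0 and +88 mm; walls 4 mm, floor 4 mm thick. Two bays are taken by the jar and the tape roll, the third holds only the rubber pad.
- pad: Dark round rubber pad, 72 mm across, 3 mm thick, fixed on the floor of the empty bay at its centre. Origin at the centre of its underside, 4 mm above the desk; its top is 7 mm above the desk.
- jar: Clear jar with an orange lid, 62 mm diameter, 85 mm high, loose, standing in one bay. Origin at the centre of its underside.
- tape: Yellow roll of tape, 72 mm diameter, 30 mm high, loose, lying flat in one bay. Origin at the centre of its underside.
- flask: White drinking flask, 68 mm diameter, 190 mm high with its carrying loop, loose, standing on the desk beyond the work. Origin at the centre of its underside.
Not all that is in view belongs to the job. Of the things like the pot, leave any that is purple or yellow; of the rest the larger one is meant.

How it is judged:
On the way, in this order (a step that is already met when the one before it is completed fails the run):
1. the pot is tilted by over 15 degrees while its slot is still on the hook (within 30 mm of the hook's tip) (angle between pot's own z axis and vertical above 0.26 rad and distance between pot_hole and hook_tip below 0.03 m), for 0.1 s.
2. the pot is off the hook: its slot is more than 50 mm from the hook's tip and it does not touch the stand (distance between pot_hole and hook_tip above 0.05 m and contact force between pot and stand below 0.05 N), for 0.2 s.
At the end, for the whole second after the job is handed in: The pot stands released and at rest on the rubber pad in the empty bay: centre within 15 mm of the pad's centre, underside on the pad's top within 3 mm, upright within 0.06 rad, square to the tray within 0.26 rad (any side to the front); jar, tape roll and flask within 15 mm of where they were (horizontal distance between pot and pad below 0.015 m and z of pot in the frame of pad between 0 and 0.006 m and angle between pot's own z axis and vertical below 0.06 rad and (angle between the x axis of pot and the x axis of tray, either way round below 0.26 rad or angle between the x axis of pot and the y axis of tray, either way round below 0.26 rad) and linear speed of pot below 0.02 m/s and contact force between pot and the fingers below 0.05 N and distance of each of jar, tape, flask from where it was at the start of the episode below 0.015 m); the robot touches nothing.
It fails at once if the pot is wrenched against the stand (over 30 N) (contact force between pot and stand above 30 N).
It fails at once if the pot is dropped or flung (faster than 1 m/s) (linear speed of pot above 1 m/s).
It fails at once if the pot is tipped right over (more than 1.3 rad from upright) (angle between pot's own z axis and vertical above 1.3 rad).
It fails at once if the jar, the tape roll or the flask is pushed away or tipped over (distance of any of jar, tape, flask from where it was at the start of the episode above 0.03 m or angle between any of jar, flask's own z axis and vertical above 0.5 rad).
It also fails if it takes over 54 s, if anything falls off the work surface, if the arm or the gripper's body presses on something with over 40 N, if the wrist force passes 120 N, or if a joint passes its speed limit or range.

## Working session

There is one attempt and no reset: what is moved stays moved. The work goes in short steps, Python scripts to look and compute and a shell command to move; the robot and the scene stay as the last step left them, time stands still between calls to the robot, and variables do not carry over. Pictures are saved under pics/ and viewed, and the job is handed in when it is done.

```bash
mkdir -p pics; ls
python3 - <<'E'
from cell import env
import cv2, numpy as np
o=env.get_obs()
for k,v in o.items(): print(k,np.round(v,4))
for n in ("side","top"):
    p=env.capture(n); cv2.imwrite(f"pics/{n}0.png",p["color"])
    R=cv2.Rodrigues(np.array(p["rvec"],float))[0]; t=np.array(p["tvec"],float).ravel()
    print(n,p["K"],(-R.T@t),R.round(3))
    for nm in ["pot","stand","tray","pad","jar","tape","flask","pot_hole","hook_tip","hook_elbow","pot_grip"]:
        try: print(nm,[(round(b["conf"],2),np.round(b["rect"])) for b in env.boxes_of(p,nm)])
        except Exception as e: print(nm,e)
E
```

```text
pics
time_s 0.0
joint_positions [ 1.2973  0.3117  0.014   1.5131 -0.0044  1.3192 -0.0272]
qd [-0.0005 -0.0004  0.0013  0.0011  0.0008  0.002  -0.0005]
effort [ 3.00000e-04 -3.79913e+01  1.46000e-01 -2.30593e+01  1.22000e-02
  1.38000e-02  0.00000e+00]
eef_pos [ 0.1262 -0.5345  0.2098]
orientation [ 9.933e-01  1.157e-01 -2.000e-04 -1.200e-03]
force [-0.3337 -0.0196 -0.4564]
ft_torque [ 0.0625 -0.0201 -0.0247]
opening 0.0855
side [[567.71606609   0.         318.11446066]
 [  0.         567.71606609 234.03035272]
 [  0.           0.           1.        ]] [0.20553853 0.52520014 0.99982238] [[-0.795 -0.607 -0.003]
 [-0.474  0.625 -0.621]
 [ 0.378 -0.492 -0.784]]
pot [(0.93, array([386., 259.,  27.,  36.])), (0.9, array([440., 196.,  33.,  47.])), (0.78, array([370., 151.,  45.,  81.])), (0.62, array([407., 137.,  33.,  76.]))]
stand [(0.84, array([327., 157.,  70., 102.])), (0.32, array([370., 151.,  43.,  81.]))]
tray [(0.82, array([205., 338., 148., 119.]))]
pad [(0.91, array([264., 370.,  39.,  40.])), (0.18, array([298., 326.,  36.,  47.]))]
jar [(0.69, array([297., 325.,  35.,  49.]
[... 1239 characters left out ...]
ray([233., 272.,  31.,  29.]))]
tape [(0.85, array([152., 258.,  39.,  33.])), (0.16, array([385., 242.,  44.,  36.]))]
flask [(0.61, array([386., 238.,  42.,  39.])), (0.58, array([281., 148.,  36.,  46.])), (0.55, array([194., 267.,  35.,  30.]))]
pot_hole [(0.94, array([437., 304.,  33.,  26.])), (0.63, array([448., 244.,  52.,  36.])), (0.59, array([345., 294.,  23.,  22.])), (0.57, array([386., 240.,  45.,  37.]))]
hook_tip [(0.62, array([364., 208.,  54.,  68.]))]
hook_elbow [(0.78, array([365., 209.,  56.,  65.])), (0.7, array([385., 241.,  45.,  37.]))]
pot_grip [(0.96, array([437., 300.,  33.,  27.])), (0.79, array([446., 244.,  56.,  38.])), (0.63, array([385., 244.,  44.,  35.]))]
```

View pics/side0.png

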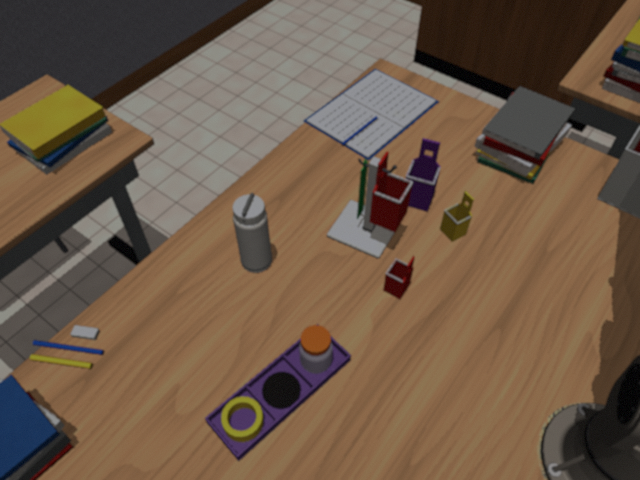

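View pics/top0.png

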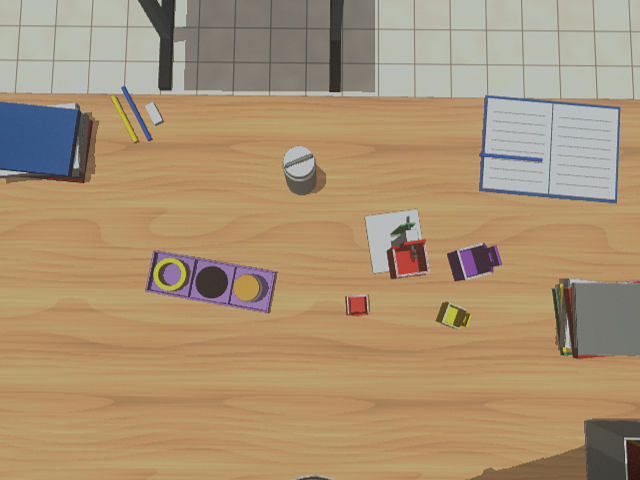

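Candidates that resemble the pot:
- Large red pot on the stand: side (390,195), top (407,260).
- Small red pot on the desk: side (398,280), top (357,305).
- Purple pot: side (423,180), top (475,260).
- Yellow pot: side (456,220), top (453,315).

By the description I choose the larger red one, which is the one on the hook. Next I check it in a close crop and measure.

```bash
cat > h.py <<'E'
import cv2, numpy as np
from cell import env
def cam(p):
    R=cv2.Rodrigues(np.array(p["rvec"],float))[0]; return np.array(p["K"]),R,np.array(p["tvec"],float).ravel()
def world(p):
    K,R,t=cam(p); v,u=np.mgrid[0:480,0:640]; z=p["range_z"]
    c=np.stack([(u-K[0,2])/K[0,0]*z,(v-K[1,2])/K[1,1]*z,z],-1)
    w=(c-t)@R; w[z<=0]=np.nan; return w
def proj(p,X):
    K,R,t=cam(p); return cv2.projectPoints(np.array(X,float).reshape(-1,3),np.array(p["rvec"],float),np.array(p["tvec"],float),K,None)[0].reshape(-1,2)
def crop(p,name,x,y,w,h,s=5):
    im=p["color"][y:y+h,x:x+w]; cv2.imwrite(name,cv2.resize(im,None,fx=s,fy=s,interpolation=cv2.INTER_CUBIC))
E
python3 - <<'E'
from h import *
s=env.capture("side"); t=env.capture("top")
import pickle; pickle.dump((s,t),open("p0.pkl","wb"))
crop(s,"pics/s1.png",320,130,130,115,6); crop(t,"pics/t1.png",355,200,130,100,6)
ws=world(s); wt=world(t)
for nm,p,w in (("side",s,ws),("top",t,wt)):
    for tgt in ["pot","stand","tray","pad","jar","tape","flask"]:
        for r in env.trace(p,tgt)[:4]:
            P=w[r["pixels"]]; P=P[~np.isnan(P[:,0])]
            print(nm,tgt,round(r["conf"],2),r["rect"],len(P),"med",np.median(P,0).round(3),"lo",np.percentile(P,3,0).round(3),"hi",np.percentile(P,97,0).round(3), p["color"][r["pixels"]].mean(0).round())
E
```

```text
side pot 0.97 [405.5, 136.0, 32.6, 79.5] 1666 med [ 0.561 -0.343  0.077] lo [ 0.528 -0.36   0.002] hi [ 0.6   -0.293  0.158] [54. 31. 50.]
side pot 0.82 [440.3, 194.5, 31.2, 47.3] 934 med [ 0.448 -0.286  0.047] lo [ 0.425 -0.312  0.006] hi [ 0.475 -0.264  0.102] [28. 65. 77.]
side pot 0.78 [369.7, 152.3, 44.5, 79.3] 1999 med [ 0.562 -0.161  0.141] lo [ 0.528 -0.214  0.081] hi [ 0.588 -0.146  0.228] [22. 24. 66.]
side pot 0.62 [383.1, 255.5, 32.0, 44.5] 868 med [ 0.47  -0.077  0.042] lo [ 0.449 -0.108  0.002] hi [ 0.491 -0.063  0.108] [25. 29. 71.]
side stand 0.8 [326.4, 157.9, 68.9, 102.5] 2932 med [ 0.61  -0.164  0.013] lo [ 0.551 -0.233  0.001] hi [ 0.678 -0.113  0.218] [103. 106. 107.]
side stand 0.64 [371.9, 150.6, 38.2, 83.3] 2076 med [ 0.563 -0.163  0.14 ] lo [ 0.528 -0.215  0.077] hi [ 0.589 -0.146  0.23 ] [24. 25. 67.]
side tray 0.79 [207.2, 338.5, 145.9, 118.9] 4444 med [0.52  0.262 0.006] lo [0.459 0.108 0.001] hi [0.578 0.365 0.026] [79. 48. 67.]
side pad 0.6 [263.3, 372.9, 38.7, 35.7] 1103 med [0.518 0.233 0.007] lo [0.487 0.202 0.004] hi [0.548 0.263 0.011] [20. 17. 20.]
[... 1751 characters left out ...]
.012] [51. 54. 64.]
top pad 0.54 [387.3, 240.7, 43.6, 38.4] 1288 med [ 0.566 -0.187  0.114] lo [ 0.533 -0.215  0.075] hi [ 0.59  -0.149  0.236] [ 66.  74. 137.]
top jar 0.93 [235.5, 273.4, 26.3, 30.2] 713 med [0.506 0.138 0.088] lo [0.48  0.114 0.02 ] hi [0.531 0.166 0.093] [ 78. 132. 162.]
top tape 0.96 [152.2, 256.7, 39.4, 33.2] 631 med [0.536 0.317 0.033] lo [0.502 0.282 0.003] hi [0.566 0.35  0.038] [ 61. 148. 151.]
top flask 0.55 [279.3, 144.8, 39.0, 48.8] 1333 med [0.737 0.034 0.178] lo [0.718 0.005 0.016] hi [0.776 0.063 0.19 ] [132. 137. 139.]
top flask 0.28 [367.1, 209.3, 54.6, 60.0] 2143 med [ 0.626 -0.158  0.013] lo [ 0.555 -0.224  0.008] hi [ 0.678 -0.117  0.221] [167. 170. 167.]
```

View pics/s1.png

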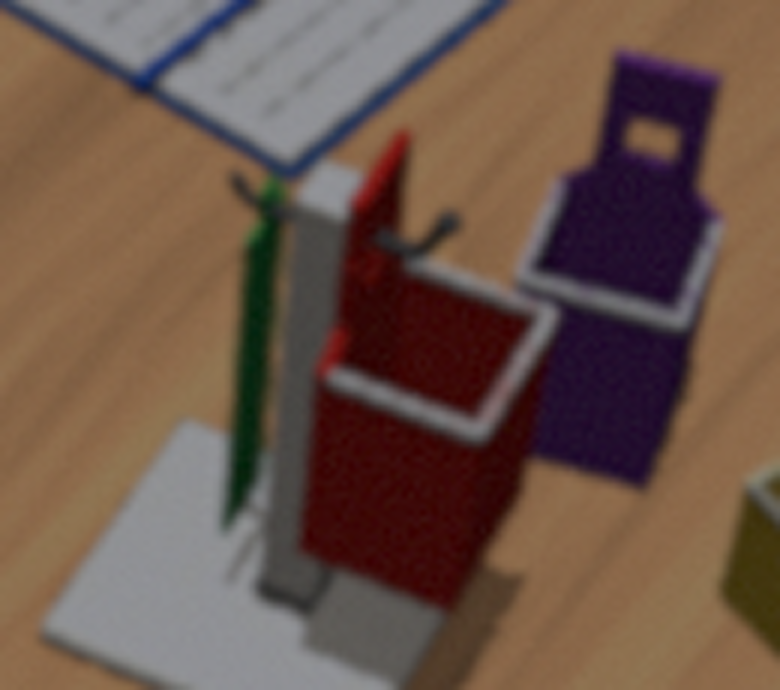

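View pics/t1.png

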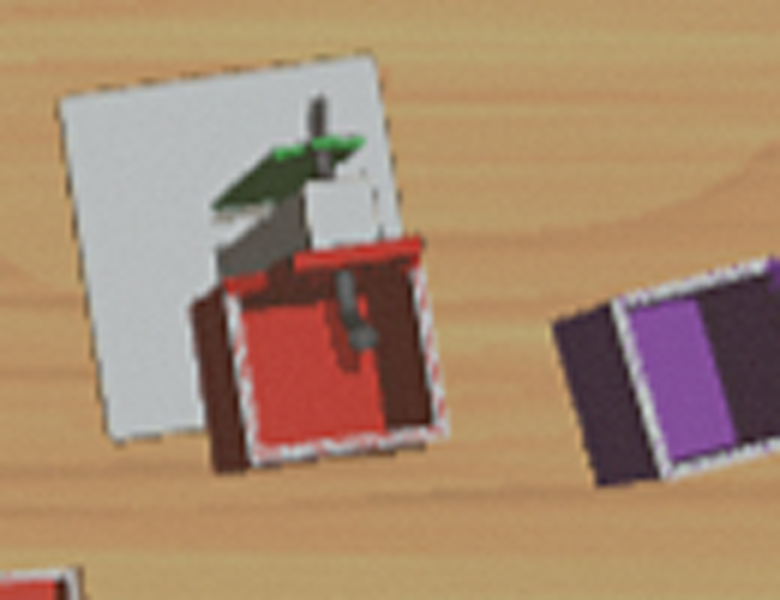

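Run:
```python
from h import *; import pickle
s,t=pickle.load(open("p0.pkl","rb"))
ws,wt=world(s),world(t)
def rect(P,nm):
    r=cv2.minAreaRect((P[:,:2]*1000).astype(np.float32)); print(nm,len(P),r)
for nm,p,w in (("s",s,ws),("t",t,wt)):
    x,y,z=w[...,0],w[...,1],w[...,2]
    c=p["color"].astype(int); b,g,r=c[...,0],c[...,1],c[...,2]
    near=(abs(x-.6)<.12)&(abs(y+.17)<.1)
    white=(c.min(-1)>90)&(c.max(-1)-c.min(-1)<40)
    m=near&white&(abs(z-.012)<.006); rect(w[m],nm+" base")
    red=(r>2*g)&(r>2*b)
    m=near&red&(z>.2); P=w[m]; rect(P,nm+" tab"); print(P[:,2].max(),np.median(P,0))
    m=near&(z>.16)&(abs(z-.169)<.007); rect(w[m],nm+" rim")
    m=near&(z>.213); 
    for lab,mm in (("nonred",m&~red),):
        P=w[mm]; print(lab,P.round(3)[:80:2].tolist())
    gm=near&(g>1.3*r); print("green",np.nanpercentile(w[gm],[5,95],axis=0).round(3) if gm.any() else 0)
    m=(abs(x-.52)<.09)&(abs(y-.235)<.17)&(abs(z-.024)<.005); rect(w[m],nm+" tray")
    m=(abs(x-.52)<.045)&(abs(y-.232)<.045)&(c.sum(-1)<120 if nm=="s" else c.sum(-1)<200); u=np.argwhere(m); rect(w[m],nm+" pad"); print(cv2.minEnclosingCircle((w[m][:,:2]*1000).astype(np.float32)))
```

```text
s base 1460 ((587.1619262695312, -164.49717712402344), (118.60440826416016, 196.88438415527344), 89.69144439697266)
s tab 125 ((586.7140502929688, -177.1598358154297), (6.732131481170654, 44.568546295166016), 9.387595176696777)
0.23889820911852133 [ 0.58441924 -0.16736032  0.22602874]
s rim 394 ((578.2734985351562, -178.18307495117188), (97.97464752197266, 69.07144927978516), 9.797891616821289)
nonred [[0.59, -0.198, 0.235], [0.588, -0.195, 0.233], [0.587, -0.19, 0.232], [0.612, -0.184, 0.219], [0.585, -0.188, 0.232], [0.61, -0.178, 0.223], [0.609, -0.183, 0.219], [0.605, -0.184, 0.221], [0.588, -0.197, 0.221], [0.611, -0.18, 0.218], [0.607, -0.18, 0.22], [0.605, -0.184, 0.218], [0.6, -0.185, 0.22], [0.588, -0.193, 0.221], [0.609, -0.177, 0.218], [0.604, -0.176, 0.222], [0.604, -0.184, 0.216], [0.599, -0.182, 0.221], [0.587, -0.188, 0.223], [0.609, -0.169, 0.221], [0.606, -0.172, 0.222], [0.604, -0.176, 0.22], [0.6, -0.177, 0.221], [0.598, -0.181, 0.219], [0.587, -0.192, 0.217], [0.609, -0.169, 0.22], [0.606, -0.172, 0.219], [0.602, -0.173, 0.22], [0.6, -0.178, 0.218], [0.588, -0.163
[... 1563 characters left out ...]
173, 0.221], [0.607, -0.176, 0.221], [0.606, -0.18, 0.222], [0.607, -0.184, 0.222], [0.607, -0.188, 0.22], [0.604, -0.167, 0.223], [0.605, -0.172, 0.217], [0.605, -0.175, 0.22], [0.605, -0.179, 0.217], [0.605, -0.183, 0.218], [0.605, -0.186, 0.22], [0.603, -0.166, 0.216], [0.602, -0.168, 0.225], [0.603, -0.173, 0.22], [0.603, -0.177, 0.219], [0.603, -0.18, 0.221]]
green [[ 0.624 -0.187  0.184]
 [ 0.629 -0.161  0.212]]
t tray 824 ((521.050537109375, 230.64678955078125), (272.7177429199219, 91.97346496582031), 80.62593078613281)
t pad 828 ((520.9083862304688, 228.7538604736328), (91.97314453125, 72.92715454101562), 79.98574829101562)
((520.5506591796875, 228.19662475585938), 58.05161666870117)
```

The crops confirm it. The large red pot hangs on the dark hook (tip at crop px (450,222), tab top at (405,140)), and a rear wire on the stand holds the green ruler. The tool can only yaw, so the tilt has to come from letting the tab pivot in a light grip against the post's top edge. After that I'll lock it with a firm grip. Moving above the tab now.

```bash
python3 -m jog '[[[0,0,-45,0],[0,0,-90,0],[45,-20,-90,4.7],[90,-41,-90,4.7],[135,-61,-90,4.7],[180,-82,-90,4.7],[225,-102,-90,4.7],[270,-123,-90,4.7],[315,-143,-90,4.7],[360,-163,-90,4.7],[405,-184,-90,4.7],[450,-204,-90,4.7],[495,-225,-90,4.7],[531,-241,-90,4.7],[531,-241,-90,4.7],[531,-241,-90,4.7],[531,-241,-90,4.7]]]' 85
python3 - <<'E'
from h import *
s=env.capture("side"); t=env.capture("top")
crop(s,"pics/s2.png",320,90,130,150,4); crop(t,"pics/t2.png",355,180,130,120,5)
o=env.get_obs(); print(o["eef_pos"],o["orientation"],o["force"],o["joint_positions"])
E
```

```text
time_s: 3.7
eef_pos: [0.587, -0.1804, 0.301]
orientation: [0.997, 0.074, -0.0, 0.001]
force: [-0.4, -0.5, 0.8]
opening: 0.0849
[ 0.58679323 -0.18078813  0.30134096] [ 9.97317262e-01  7.31967261e-02 -5.22044255e-05  7.18160392e-04] [ 0.58835339 -0.95125265 -0.27825227] [ 0.45540423  0.44431394 -0.30554805  1.12066006  0.13111887  1.5942865
 -1.24319041]
```

View pics/s2.png

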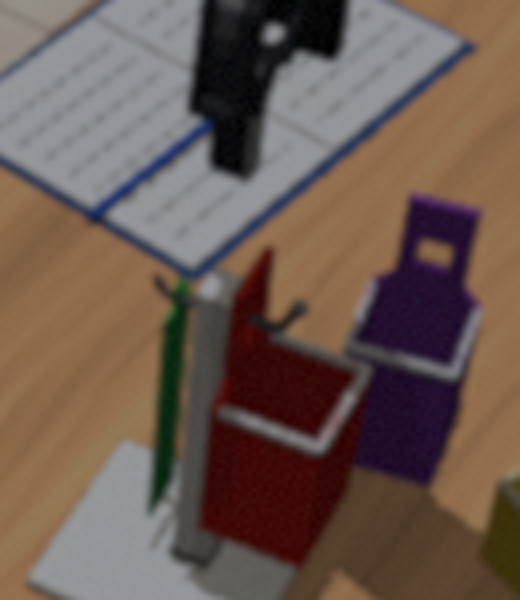

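View pics/t2.png

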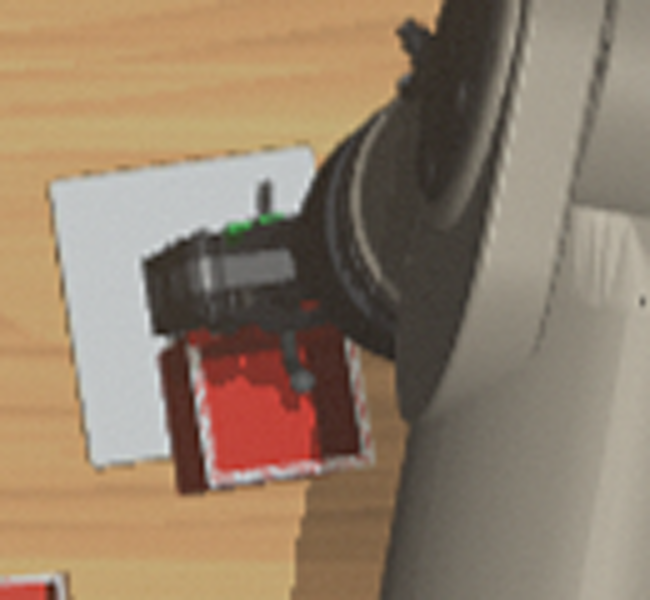

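```bash
python3 -m jog '[[[1,-2.5,20,0],[1,-2.5,40,0],[1,-2.5,55,0],[1,-2.5,62,0],[1,-2.5,64,0],[1,-2.5,64,0],[1,-2.5,64,0]]]' 85
python3 - <<'E'
from h import *
s=env.capture("side")
crop(s,"pics/s3.png",320,90,130,150,4)
o=env.get_obs(); print(o["eef_pos"],o["force"])
E
```

```text
time_s: 4.5
eef_pos: [0.5889, -0.1765, 0.2381]
orientation: [0.997, 0.075, 0.001, 0.0]
force: [0.3, -0.5, 0.6]
opening: 0.0847
[ 0.58896492 -0.17635217  0.23805571] [0.69348703 0.12109158 0.72220362]
```

View pics/s3.png

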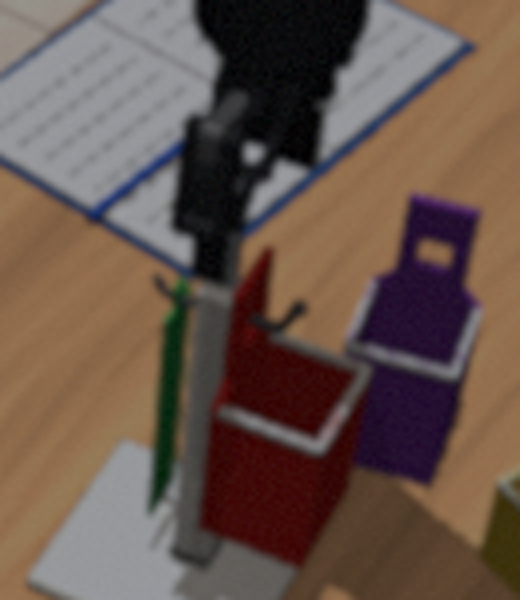

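```bash
python3 -m jog '[[[-0.5,0.5,3,0],[-0.5,0.5,3,0],[-0.5,0.5,3,0],[-0.5,0.5,3,0],[-0.5,0.5,3,0],[-0.5,0.5,3,0],[-0.5,0.5,3,0],[-0.5,0.5,3,0],[-0.5,0.5,3,0],[-0.5,0.5,3,0],[-0.5,0.5,3,0],[-0.5,0.5,3,0]]]' 30 20
python3 - <<'E'
from h import *
s=env.capture("side")
crop(s,"pics/s4.png",320,90,130,150,4)
o=env.get_obs(); print(o["eef_pos"],o["force"],o["ft_torque"],o["opening"])
E
```

```text
time_s: 5.75
eef_pos: [0.588, -0.1766, 0.2339]
orientation: [0.997, 0.075, -0.0, 0.0]
force: [-0.1, -1.1, 0.2]
opening: 0.0301
[ 0.58798999 -0.17667453  0.23389085] [-0.14296623 -0.31371867  0.12247469] [-0.01779001 -0.01659662  0.00188836] 0.030283881393122332
```

View pics/s4.png

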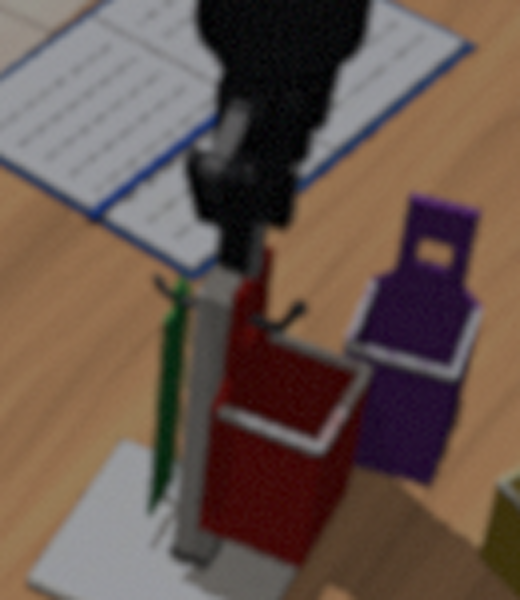

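Run:
```python
from h import *
for n in ("side","top"):
    p=env.capture(n); w=world(p); c=p["color"].astype(int)
    x,y,z=w[...,0],w[...,1],w[...,2]
    m=(abs(x-.59)<.06)&(abs(y+.178)<.06)&(c.max(-1)<60)&(z>.2)&(c[...,2]<c[...,0]*1.6)
    for lo in (.205,.215,.225,.235,.245,.255,.27,.29):
        q=w[m&(z>=lo)&(z<lo+.01)]
        if len(q)>2: print(n,lo,len(q),np.percentile(q,[5,50,95],axis=0).round(4)[:,:2].tolist())
    r=(c[...,2]>1.8*c[...,1])&(abs(x-.59)<.06)&(abs(y+.178)<.06)&(z>.2)
    q=w[r]; print("tab",len(q),np.percentile(q,[3,50,97],axis=0).round(4).tolist())
```

```text
side 0.205 21 [[0.5702, -0.1795], [0.5802, -0.1774], [0.6229, -0.1667]]
side 0.215 4 [[0.5625, -0.179], [0.5643, -0.1776], [0.5666, -0.1762]]
side 0.225 4 [[0.5614, -0.1807], [0.5622, -0.1803], [0.5638, -0.179]]
side 0.255 20 [[0.5754, -0.1922], [0.5835, -0.1547], [0.5934, -0.1484]]
side 0.27 58 [[0.5743, -0.1917], [0.5812, -0.1528], [0.5906, -0.145]]
side 0.29 15 [[0.5706, -0.1948], [0.5817, -0.1888], [0.5856, -0.145]]
tab 167 [[0.553, -0.1919, 0.2025], [0.5838, -0.1635, 0.2304], [0.6052, -0.1302, 0.421]]
top 0.205 3 [[0.5762, -0.1818], [0.5778, -0.1801], [0.5796, -0.1785]]
top 0.215 4 [[0.5673, -0.1821], [0.5686, -0.1811], [0.5699, -0.1799]]
top 0.27 3 [[0.5753, -0.1559], [0.5783, -0.151], [0.5789, -0.1488]]
tab 1 [[0.5746, -0.1792, 0.2032], [0.5746, -0.1792, 0.2032], [0.5746, -0.1792, 0.2032]]
```

Run:
```python
from h import *
p=env.capture("side"); w=world(p)
for v in range(140,166,2):
    print(v,[tuple((w[v,u]*1000).round().astype(int)) if w[v,u,0]==w[v,u,0] else None for u in range(372,392,2)])
crop(p,"pics/s5.png",360,120,50,55,10)
print(proj(p,[[.588,-.1767,.234],[.588,-.1767,.215],[.588,-.158,.236]]))
```

```text
140 [(np.int64(582), np.int64(-118), np.int64(328)), (np.int64(578), np.int64(-119), np.int64(329)), (np.int64(573), np.int64(-116), np.int64(334)), (np.int64(569), np.int64(-117), np.int64(336)), (np.int64(566), np.int64(-119), np.int64(336)), (np.int64(568), np.int64(-129), np.int64(327)), (np.int64(576), np.int64(-151), np.int64(307)), (np.int64(571), np.int64(-150), np.int64(310)), (np.int64(573), np.int64(-161), np.int64(302)), (np.int64(585), np.int64(-190), np.int64(274))]
142 [(np.int64(588), np.int64(-130), np.int64(311)), (np.int64(577), np.int64(-118), np.int64(326)), (np.int64(575), np.int64(-121), np.int64(325)), (np.int64(570), np.int64(-119), np.int64(330)), (np.int64(568), np.int64(-123), np.int64(328)), (np.int64(568), np.int64(-130), np.int64(322)), (np.int64(575), np.int64(-149), np.int64(304)), (np.int64(572), np.int64(-151), np.int64(305)), (np.int64(588), np.int64(-189), np.int64(269)), (np.int64(584), np.int64(-190), np.int64(270))]
144 [(np.int64(588), np.int64(-131), np.int64(305)), (np.int64(583), np.int64(-128), np.int64(311)), (np.int64(581), np.int64(-132
[... 4556 characters left out ...]
(587), np.int64(-189), np.int64(216)), (np.int64(687), np.int64(-388), np.int64(2)), (np.int64(685), np.int64(-394), np.int64(-2))]
164 [(np.int64(603), np.int64(-165), np.int64(220)), (np.int64(602), np.int64(-170), np.int64(217)), (np.int64(598), np.int64(-170), np.int64(220)), (np.int64(588), np.int64(-160), np.int64(233)), (np.int64(585), np.int64(-162), np.int64(234)), (np.int64(583), np.int64(-167), np.int64(231)), (np.int64(585), np.int64(-179), np.int64(220)), (np.int64(588), np.int64(-192), np.int64(208)), (np.int64(684), np.int64(-384), np.int64(0)), (np.int64(680), np.int64(-387), np.int64(0))]
[[382.73248128 158.82349819]
 [381.89265067 165.89304641]
 [377.40943733 163.56242879]]
```

View pics/s5.png

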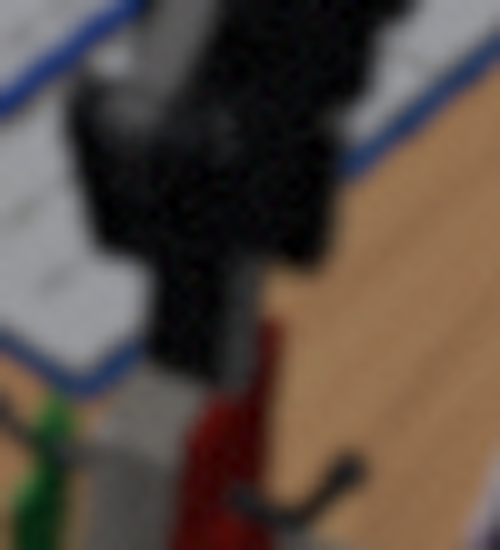

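The side view shows both fingertips (px about (379,159)) ending above the tab top at (387,152). The fingers closed on air, about 10–15 mm above the tab, and touched nothing. I'll reopen, go lower and re-measure.

```bash
python3 -m jog '[[[0,0,0,0],[0,0,0,0],[0,0,0,0],[0,0,0,0],[0,0,0,0],[0,0,5,0],[0,0,10,0],[0,0,15,0],[0,0,15,0],[0,0,15,0]]]' 66 20
python3 - <<'E'
from h import *
p=env.capture("side"); w=world(p)
crop(p,"pics/s6.png",350,110,70,75,8)
t=env.capture("top"); crop(t,"pics/t6.png",355,180,130,120,5)
o=env.get_obs(); print(o["eef_pos"],o["force"],o["opening"])
for v in range(150,176,2):
    print(v,[tuple(int(a) for a in (w[v,u]*1000)) if w[v,u,0]==w[v,u,0] else None for u in range(368,390,2)])
E
```

```text
time_s: 6.95
eef_pos: [0.5878, -0.1766, 0.2186]
orientation: [0.997, 0.075, -0.0, -0.0]
force: [0.0, -0.3, 0.2]
opening: 0.0659
[ 0.58813392 -0.17667704  0.21905509] [-0.16671667  0.63817805 -0.29455489] 0.06585054115505061
150 [(585, -114, 304), (584, -120, 301), (581, -121, 301), (570, -109, 316), (567, -110, 318), (565, -115, 315), (570, -131, 300), (568, -134, 299), (719, -418, 1), (715, -422, 0), (712, -426, 0)]
152 [(585, -115, 299), (580, -113, 303), (576, -113, 306), (574, -118, 303), (567, -111, 313), (567, -119, 306), (570, -132, 294), (569, -136, 292), (716, -415, -1), (593, -196, 233), (589, -198, 234)]
154 [(582, -110, 300), (579, -112, 300), (576, -113, 301), (572, -114, 302), (566, -110, 309), (565, -116, 304), (568, -129, 293), (566, -133, 291), (710, -404, 3), (589, -190, 235), (586, -193, 234)]
156 [(581, -108, 297), (577, -109, 299), (575, -112, 297), (571, -113, 299), (565, -110, 304), (566, -118, 299), (571, -135, 282), (570, -140, 278), (590, -184, 233), (586, -185, 235), (586, -193, 229)]
158 [(737, -374, -3), (592, -135, 265), (574, -112, 293), (570, -112, 295
[... 1010 characters left out ...]
(573, -137, 249), (570, -138, 249), (583, -170, 216), None, (588, -194, 194), (675, -369, 2)]
170 [(712, -337, -1), (607, -165, 200), (601, -162, 206), (598, -165, 206), (594, -167, 207), (584, -157, 221), (582, -160, 220), (583, -171, 210), (583, -178, 205), (578, -177, 208), (575, -180, 208)]
172 [(708, -331, -1), (606, -164, 197), (600, -163, 201), (597, -164, 202), (593, -165, 203), (584, -157, 215), (582, -161, 213), (590, -184, 189), (586, -186, 190), (577, -176, 205), (573, -177, 206)]
174 [(609, -163, 189), (604, -163, 193), (601, -164, 194), (595, -162, 198), (592, -165, 198), (585, -160, 207), (582, -163, 207), (587, -180, 189), (585, -185, 186), (588, -199, 173), (588, -207, 166)]
```

View pics/s6.png

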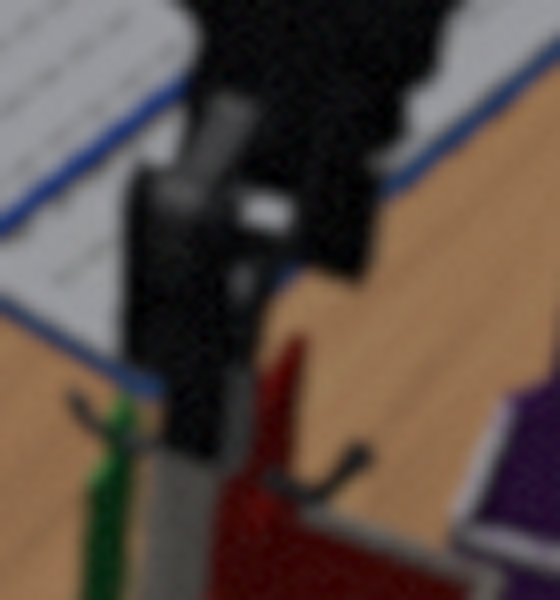

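View pics/t6.png

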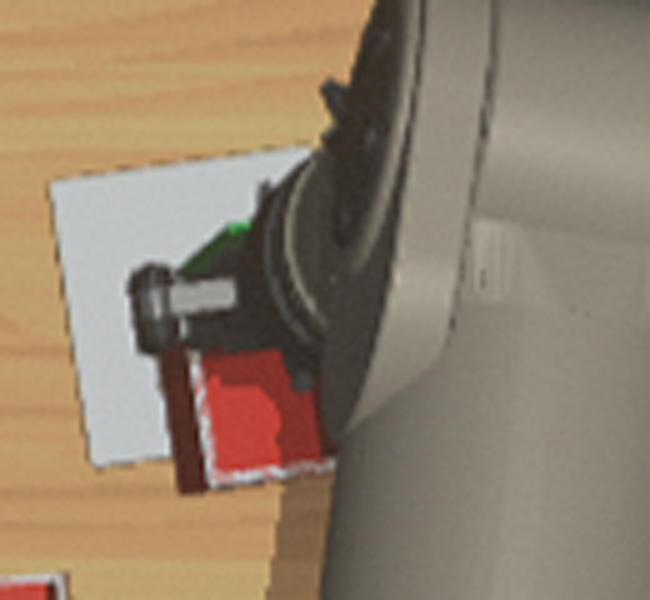

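Fingertips now end at about px (375,168), z ≈ 0.247, so they still sit higher than the nominal figure suggests. I'll go 13 mm lower and close.

```bash
python3 -m jog '[[[0,0,5,0],[0,0,10,0],[0,0,13,0],[0,0,13,0]]]' 66 20; python3 -m jog '[[[0,0,0,0],[0,0,0,0],[0,0,0,0],[0,0,0,0],[0,0,0,0],[0,0,0,0],[0,0,0,0],[0,0,0,0]]]' 34 20
python3 - <<'E'
from h import *
p=env.capture("side"); w=world(p)
crop(p,"pics/s7.png",350,110,70,75,8)
o=env.get_obs(); print(o["eef_pos"],o["force"],o["ft_torque"],o["opening"])
E
```

```text
time_s: 7.45
eef_pos: [0.5874, -0.1766, 0.2049]
orientation: [0.997, 0.075, -0.001, -0.0]
force: [-0.2, -0.5, 0.2]
opening: 0.066
time_s: 8.25
eef_pos: [0.5882, -0.1769, 0.2062]
orientation: [0.997, 0.075, 0.0, 0.0]
force: [-0.2, 0.0, 2.2]
opening: 0.0387
[ 0.58820011 -0.17693158  0.20626812] [ 0.42656932 -0.96858527  2.34186981] [-0.23310351  0.01980603  0.03396091] 0.03858004358876365
```

View pics/s7.png

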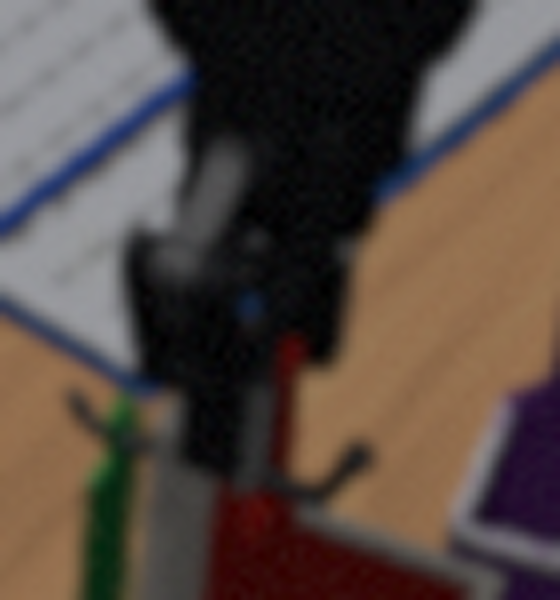

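Gripped: opening 38.6 mm at the tab, pads over about the top 17 mm. Now raise it 7 mm with the light grip and check.

```bash
python3 -m jog '[[[0,0,-1.5,0],[0,0,-3,0],[0,0,-4.5,0],[0,0,-6,0],[0,0,-7,0],[0,0,-7,0],[0,0,-7,0]]]' 34 20
python3 - <<'E'
from h import *
o=env.get_obs(); print(o["eef_pos"],o["force"],o["ft_torque"],o["opening"])
p=env.capture("side"); w=world(p); c=p["color"].astype(int)
crop(p,"pics/s8.png",340,110,100,130,5)
x,y,z=w[...,0],w[...,1],w[...,2]
E
```

```text
time_s: 9.0
eef_pos: [0.588, -0.1766, 0.2129]
orientation: [0.997, 0.075, -0.0, -0.0]
force: [-0.1, -0.5, -0.6]
opening: 0.0388
[ 0.58796517 -0.17663967  0.21288271] [-0.06502306 -0.45791354 -0.63141777] [-0.00024902  0.01390025 -0.05925158] 0.03879001623348935
```

View pics/s8.png

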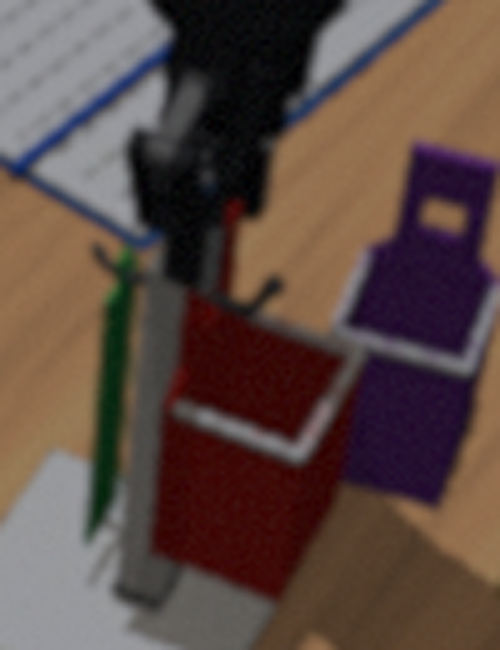

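```bash
cat >> h.py <<'E'
YAW=np.deg2rad(8.5)
def tilt(yaw=YAW,tag=None,c0=(.56,-.18)):
    p=env.capture("side"); w=world(p); c=p["color"].astype(int)
    X=(w[...,0]-c0[0])*np.cos(yaw)+(w[...,1]-c0[1])*np.sin(yaw)
    Y=-(w[...,0]-c0[0])*np.sin(yaw)+(w[...,1]-c0[1])*np.cos(yaw); Z=w[...,2]
    red=(c[...,2]>1.8*c[...,1])&(c[...,2]>1.8*c[...,0])
    m=red&(abs(X)<.12)&(abs(Y-.034)<.007)&(Z>.015)&(Z<.24)
    m=cv2.erode(m.astype(np.uint8),np.ones((2,2)))>0
    q=np.stack([X[m],Z[m]],1)*1000
    r=cv2.minAreaRect(q.astype(np.float32))
    o=env.get_obs(); print("eef",np.round(o["eef_pos"],4),"F",np.round(o["force"],1),"M",np.round(o["ft_torque"],2),"open",round(float(o["opening"]),4),"t",round(float(o["time_s"]),2))
    print("face n",len(q),"rect",r)
    if tag: crop(p,f"pics/{tag}.png",320,90,140,150,4)
    return p
E
python3 -c "
from h import *; tilt(tag='s9')"
python3 -m jog '[[[1,0,0,0],[2,0,0,0],[2,0,0,0]]]' 34 20
python3 -c "
from h import *; tilt()"
python3 -m jog '[[[1,0,0,0],[2,0,0.5,0],[2,0,0.5,0]]]' 34 20
python3 -c "
from h import *; tilt(tag='s10')"
```

```text
eef [ 0.5879 -0.1766  0.2128] F [-0.5  0.2 -2.1] M [ 0.05  0.01 -0.02] open 0.0387 t 9.1
face n 656 rect ((-0.8940505981445312, 125.61367797851562), (57.978816986083984, 87.31294250488281), 0.028692621737718582)
time_s: 9.4
eef_pos: [0.5891, -0.1766, 0.2127]
orientation: [0.997, 0.075, -0.001, 0.0]
force: [-3.8, -0.1, 0.9]
opening: 0.0383
eef [ 0.5892 -0.1766  0.2128] F [-3.6  0.4  0.1] M [-0.    0.67 -0.05] open 0.039 t 9.45
face n 669 rect ((-4.900606155395508, 127.24427795410156), (82.72115325927734, 58.905120849609375), 87.70762634277344)
time_s: 9.75
eef_pos: [0.5907, -0.1764, 0.2125]
orientation: [0.997, 0.075, -0.001, 0.0]
force: [-6.2, 0.7, 1.4]
opening: 0.039
eef [ 0.5907 -0.1764  0.2124] F [-6.2  0.1  2.3] M [0.02 1.26 0.  ] open 0.0386 t 9.8
face n 682 rect ((-11.83048152923584, 128.99688720703125), (84.57894134521484, 58.345455169677734), 84.47370910644531)
```

View pics/s10.png

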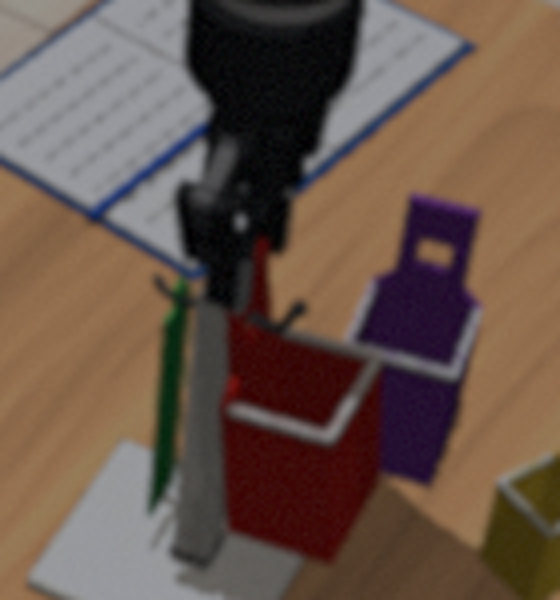

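Pivoting works: the pot tilts about 5.5° at 6 N. Continue.

```bash
python3 -m jog '[[[1,0,0.3,0],[2,0,0.7,0],[2,0,0.7,0]]]' 34 20
python3 -c "
from h import *; tilt()"
python3 -m jog '[[[1,0,0.5,0],[1.5,0,1,0],[1.5,0,1,0]]]' 34 20
python3 -c "
from h import *; tilt(tag='s11')"
```

```text
time_s: 10.1
eef_pos: [0.5925, -0.1763, 0.2121]
orientation: [0.997, 0.075, -0.002, 0.0]
force: [-5.6, -0.6, 4.3]
opening: 0.0386
eef [ 0.5924 -0.1764  0.2121] F [-7.2  0.5  3.1] M [-0.02  1.49 -0.01] open 0.0388 t 10.15
face n 721 rect ((-18.645994186401367, 130.70733642578125), (88.38021087646484, 58.05528259277344), 78.0038833618164)
time_s: 10.45
eef_pos: [0.5938, -0.1763, 0.2114]
orientation: [0.997, 0.074, -0.002, 0.0]
force: [-7.5, -0.8, 5.1]
opening: 0.0386
eef [ 0.5938 -0.1763  0.2114] F [-7.2 -0.7  4.4] M [-0.02  1.6   0.  ] open 0.0388 t 10.5
face n 722 rect ((-21.574371337890625, 136.43911743164062), (90.85971069335938, 59.66702651977539), 77.40838623046875)
```

View pics/s11.png

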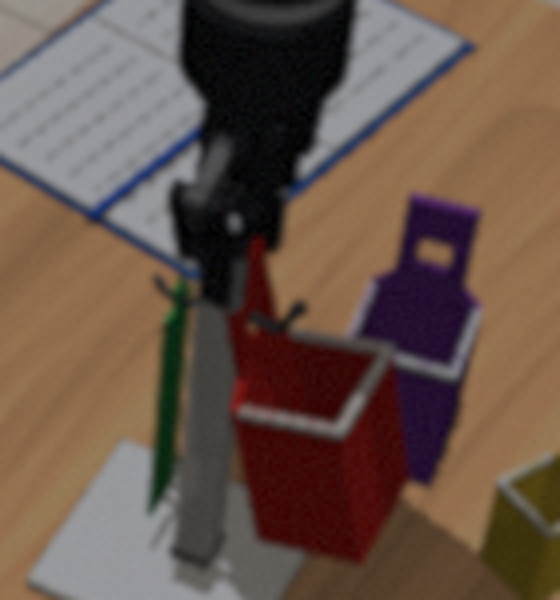

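```bash
python3 -m jog '[[[0.8,0,0.5,0],[1.5,0,1,0],[1.5,0,1,0]]]' 34 20
python3 -c "
from h import *; tilt()"
python3 -m jog '[[[0.5,0,0.5,0],[1,0,1,0],[1,0,1,0]]]' 34 20
python3 -c "
from h import *; tilt()"
python3 -m jog '[[[0.3,0,0.5,0],[0.5,0,1,0],[0.5,0,1,0]]]' 34 20
python3 -c "
from h import *; tilt(tag='s12')"
```

```text
time_s: 10.8
eef_pos: [0.5952, -0.1763, 0.2106]
orientation: [0.997, 0.074, -0.002, 0.001]
force: [-7.4, -0.7, 4.5]
opening: 0.0392
eef [ 0.5952 -0.1763  0.2107] F [-7.7  0.1  5.6] M [-0.1   1.73  0.02] open 0.0389 t 10.85
face n 721 rect ((-27.244342803955078, 136.13992309570312), (88.25650024414062, 60.45008850097656), 71.53148651123047)
time_s: 11.15
eef_pos: [0.5963, -0.1763, 0.2101]
orientation: [0.997, 0.074, -0.001, 0.001]
force: [-7.7, -0.4, 7.3]
opening: 0.0386
eef [ 0.5963 -0.1763  0.2101] F [-8.2 -0.6  7.2] M [-0.15  1.79 -0.04] open 0.0385 t 11.2
face n 731 rect ((-31.630611419677734, 138.12869262695312), (87.5568618774414, 58.864742279052734), 70.46856689453125)
time_s: 11.5
eef_pos: [0.597, -0.1763, 0.2093]
orientation: [0.997, 0.074, -0.001, 0.001]
force: [-7.4, 0.4, 7.0]
opening: 0.0383
eef [ 0.597  -0.1763  0.2094] F [-7.1 -0.6  7.4] M [-0.19  1.78 -0.09] open 0.0389 t 11.55
face n 722 rect ((-32.907737731933594, 140.08099365234375), (87.88134765625, 59.27189254760742), 69.96234130859375)
```

View pics/s12.png

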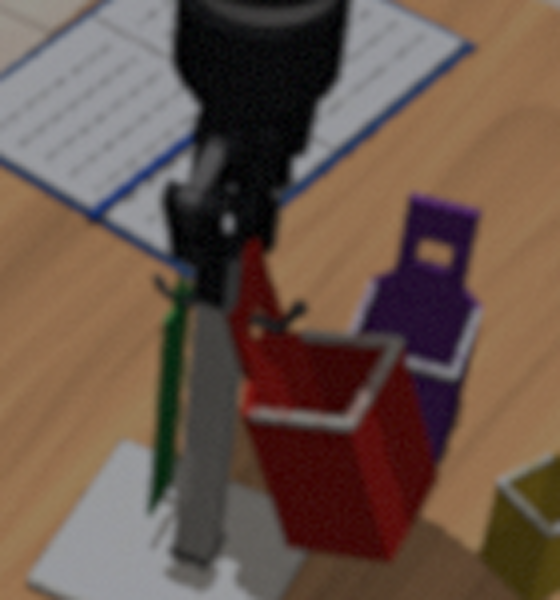

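```bash
python3 -m jog '[[[0.8,0,0.3,0],[1.5,0,0.5,0],[1.5,0,0.5,0]]]' 34 20
python3 -c "
from h import *; tilt()"
python3 -m jog '[[[0.8,0,0.5,0],[1.5,0,1,0],[1.5,0,1,0]]]' 34 20
python3 -c "
from h import *; tilt()"
python3 -m jog '[[[0.3,0,0.5,0],[0.5,0,1.5,0],[0.5,0,1.5,0]]]' 34 20
python3 -c "
from h import *; tilt(tag='s13')"
```

```text
time_s: 11.85
eef_pos: [0.5981, -0.1763, 0.2088]
orientation: [0.997, 0.074, -0.001, 0.001]
force: [-8.5, 0.3, 6.6]
opening: 0.0388
eef [ 0.5981 -0.1763  0.2089] F [-8.  -1.3  7.8] M [-0.13  1.99  0.03] open 0.0386 t 11.9
face n 744 rect ((-37.53340530395508, 142.58718872070312), (86.75025939941406, 59.70319747924805), 65.05964660644531)
time_s: 12.2
eef_pos: [0.5996, -0.1762, 0.2081]
orientation: [0.997, 0.074, -0.001, 0.001]
force: [-8.5, -1.3, 8.5]
opening: 0.0388
eef [ 0.5996 -0.1762  0.2081] F [-8.5 -0.4  9. ] M [-0.19  2.   -0.01] open 0.0387 t 12.25
face n 750 rect ((-41.80902099609375, 146.5744171142578), (85.56419372558594, 59.33232116699219), 64.09921264648438)
time_s: 12.55
eef_pos: [0.6005, -0.1762, 0.2073]
orientation: [0.997, 0.074, -0.001, 0.001]
force: [-8.4, 0.1, 10.6]
opening: 0.0387
eef [ 0.6005 -0.1762  0.2073] F [-7.9 -1.4  9.6] M [-0.21  2.    0.  ] open 0.0392 t 12.6
face n 756 rect ((-44.931427001953125, 148.24217224121094), (86.78387451171875, 61.04384994506836), 60.45711898803711)
```

View pics/s13.png

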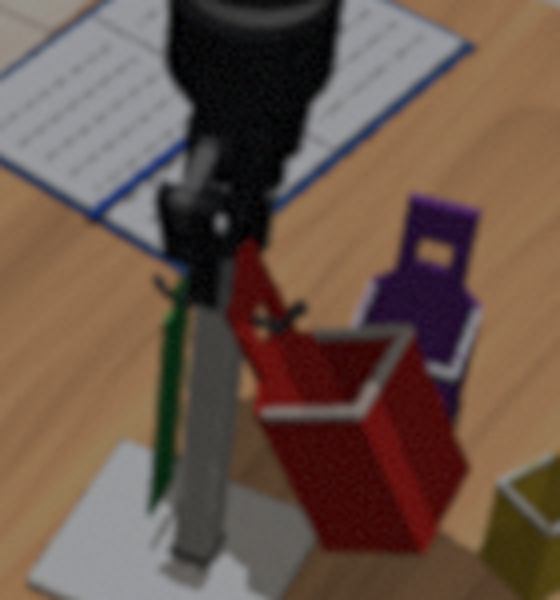

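```bash
python3 -m jog '[[[0.5,0,0.5,0],[1.2,0,0.8,0],[1.2,0,0.8,0]]]' 34 20
python3 -c "
from h import *; tilt()"
python3 -m jog '[[[0.5,0,0.5,0],[1.2,0,1,0],[1.2,0,1,0]]]' 34 20
python3 -c "
from h import *; tilt()"
python3 -m jog '[[[0.5,0,0.5,0],[1,0,1.2,0],[1,0,1.2,0]]]' 34 20
python3 -c "
from h import *; tilt(tag='s14')"
```

```text
time_s: 12.9
eef_pos: [0.6018, -0.1761, 0.2066]
orientation: [0.997, 0.074, -0.001, 0.001]
force: [-8.5, -1.2, 10.0]
opening: 0.0387
eef [ 0.6017 -0.1761  0.2066] F [-9.4 -1.  10.3] M [-0.26  2.01 -0.05] open 0.0388 t 12.95
face n 788 rect ((-48.18686294555664, 152.63827514648438), (88.5180892944336, 59.99091339111328), 56.453041076660156)
time_s: 13.25
eef_pos: [0.6031, -0.176, 0.2059]
orientation: [0.997, 0.074, -0.0, 0.002]
force: [-8.2, -1.4, 11.3]
opening: 0.0386
eef [ 0.6031 -0.176   0.2059] F [-8.4 -0.4  9.4] M [-0.28  2.   -0.06] open 0.039 t 13.3
face n 774 rect ((-51.15306854248047, 157.37208557128906), (87.00016021728516, 59.31686019897461), 55.472808837890625)
time_s: 13.6
eef_pos: [0.6047, -0.1757, 0.205]
orientation: [0.997, 0.074, 0.0, 0.002]
force: [-8.2, -1.0, 11.4]
opening: 0.0389
eef [ 0.6047 -0.1758  0.205 ] F [-8.2 -1.2 10.9] M [-0.22  1.81  0.01] open 0.0389 t 13.65
face n 790 rect ((-55.9659423828125, 162.46812438964844), (88.54573822021484, 60.93101501464844), 51.391197204589844)
```

View pics/s14.png

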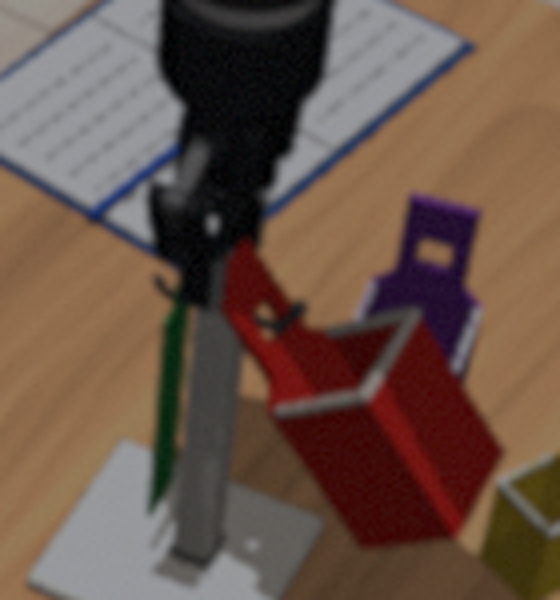

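The pot is tilted about 38° with the slot still on the hook (slot at crop px (265,310), hook tip (300,312)). The tab has crept about 10 mm toward the front edge of the pads. I'll stop pivoting here, lock it with a firm grip and back off the post.

```bash
python3 -m jog '[[[0,0,0,0],[0,0,0,0],[0,0,0,0],[0,0,0,0]]]' 30 110
python3 -c "
from h import *; tilt()"
python3 -m jog '[[[-0.7,0,-0.3,0],[-1.5,0,-0.5,0],[-1.5,0,-0.5,0]]]' 30 110
python3 -c "
from h import *; p=tilt(tag='s15'); crop(p,'pics/s15b.png',365,140,50,45,14)"
```

```text
time_s: 14.05
eef_pos: [0.6045, -0.1759, 0.2053]
orientation: [0.997, 0.074, 0.0, 0.002]
force: [-8.8, -1.1, 11.9]
opening: 0.0346
eef [ 0.6045 -0.1759  0.2053] F [-8.9 -0.2 12.4] M [-0.24  1.99 -0.02] open 0.0343 t 14.1
face n 793 rect ((-55.55958557128906, 162.69100952148438), (86.4130630493164, 59.4932975769043), 49.69709777832031)
time_s: 14.4
eef_pos: [0.6039, -0.176, 0.2056]
orientation: [0.997, 0.074, 0.001, 0.002]
force: [-6.0, -0.9, 10.0]
opening: 0.0345
eef [ 0.604  -0.1759  0.2056] F [-6.4 -2.2 10. ] M [-0.25  1.48  0.04] open 0.0347 t 14.45
face n 759 rect ((-53.272090911865234, 159.66259765625), (87.09229278564453, 59.419227600097656), 52.72129821777344)
```

View pics/s15b.png

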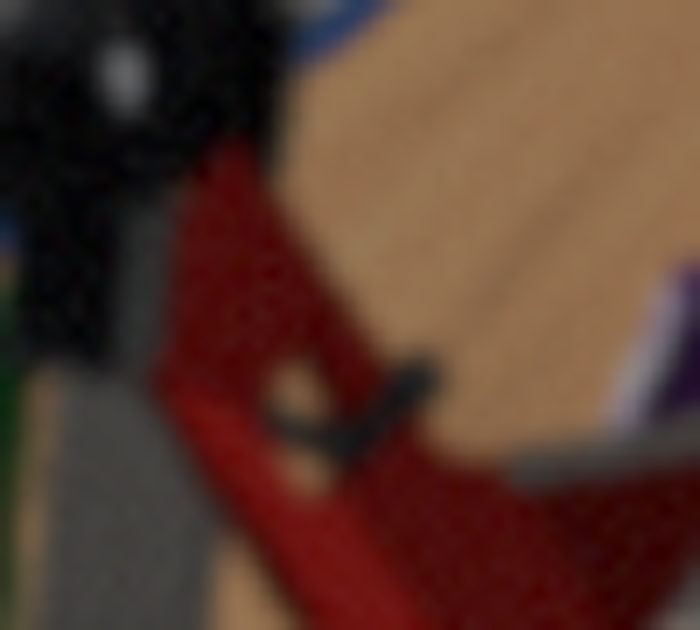

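```bash
python3 -m jog '[[[-0.7,0,-0.5,0],[-1.5,0,-1,0],[-1.5,0,-1,0]]]' 30 110
python3 -c "
from h import *; tilt()"
python3 -m jog '[[[-0.7,0,-0.5,0],[-1.5,0,-1,0],[-1.5,0,-1,0]]]' 30 110
python3 -c "
from h import *; p=tilt(tag='s16'); crop(p,'pics/s16b.png',355,130,65,60,10)"
```

```text
time_s: 14.75
eef_pos: [0.6032, -0.176, 0.2059]
orientation: [0.997, 0.074, 0.002, 0.002]
force: [-3.7, -1.2, 6.6]
opening: 0.0342
eef [ 0.6032 -0.176   0.2059] F [-4.2 -2.1  7.8] M [-0.29  0.9   0.02] open 0.0345 t 14.8
face n 763 rect ((-50.6529541015625, 155.50738525390625), (87.09530639648438, 59.03406524658203), 56.1462516784668)
time_s: 15.1
eef_pos: [0.6013, -0.1752, 0.2048]
orientation: [0.997, 0.075, 0.001, 0.0]
force: [-1.9, -1.6, 2.0]
opening: 0.0345
eef [ 0.6012 -0.175   0.2045] F [-3.1 -1.1  2.4] M [-0.25  0.42  0.  ] open 0.035 t 15.15
face n 783 rect ((-48.67505645751953, 149.43594360351562), (86.43684387207031, 59.075199127197266), 58.6299934387207)
```

View pics/s16b.png

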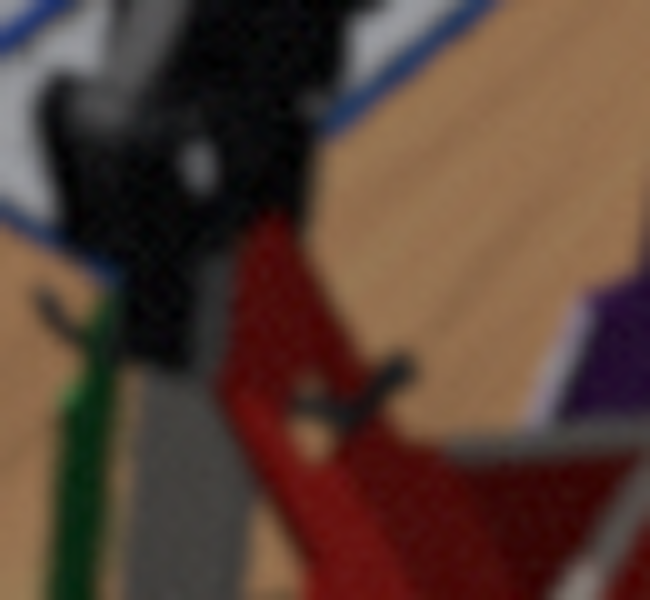

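The tilt fell back to about 31° and the opening reads 34.5 mm. The pads hold only the tab's front corner, so the lock is poor. I'll ease the pot back down to hang and regrip with the fingers about 8 mm farther forward, so that the creep ends at pad centre.

```bash
python3 -m jog '[[[-1,0,0,0],[-2,0,0,0],[-3,0,0,0],[-3,0,0,0]]]' 34 20
python3 -c "
from h import *; tilt()"
python3 -m jog '[[[-1,0,0,0],[-2,0,0,0],[-3,0,0,0],[-3,0,0,0]]]' 34 20
python3 -c "
from h import *; p=tilt(tag='s17')"
```

```text
time_s: 15.55
eef_pos: [0.5978, -0.1747, 0.2036]
orientation: [0.997, 0.075, -0.0, -0.0]
force: [0.5, -0.3, -0.8]
opening: 0.0345
eef [ 0.5978 -0.1748  0.2037] F [-0.   0.4 -0.7] M [-0.02 -0.09  0.01] open 0.0344 t 15.6
face n 816 rect ((-49.4416618347168, 146.5557861328125), (89.6294937133789, 59.18306350708008), 60.019412994384766)
time_s: 16.0
eef_pos: [0.5947, -0.1758, 0.2042]
orientation: [0.997, 0.075, -0.0, 0.0]
force: [-0.4, -0.5, -1.6]
opening: 0.0343
eef [ 0.5948 -0.1757  0.2043] F [ 0.3 -1.  -0.8] M [ 0.02 -0.09  0.03] open 0.0348 t 16.05
face n 814 rect ((-50.26348876953125, 150.24203491210938), (93.37728881835938, 60.30105209350586), 60.237003326416016)
```

View pics/s17.png

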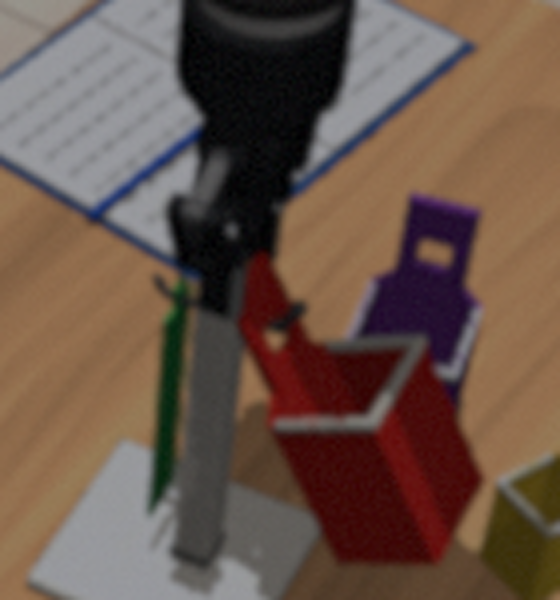

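With the force now near zero, the pot still holds 30° in the grip, clear of the post. So the grip does hold, and the earlier loss came from contact. I'll firm it up and work out the slot position relative to the hook.

```bash
python3 -m jog '[[[0,0,0,0],[0,0,0,0],[0,0,0,0]]]' 30 110
cat >> h.py <<'E'
from scipy.optimize import minimize
# stand frame from tab centre: origin of frame = c0 ; stand X offset
def potpose(p,yaw=YAW,c0=(.56,-.18)):
    w=world(p); c=p["color"].astype(int)
    X=(w[...,0]-c0[0])*np.cos(yaw)+(w[...,1]-c0[1])*np.sin(yaw)
    Y=-(w[...,0]-c0[0])*np.sin(yaw)+(w[...,1]-c0[1])*np.cos(yaw); Z=w[...,2]
    red=(c[...,2]>1.8*c[...,1])&(c[...,2]>1.8*c[...,0])
    m=red&(abs(X)<.14)&(abs(Y-.033)<.007)&(Z>.015)&(Z<.24)
    q=np.stack([X[m],Z[m]],1)*1000
    best=None
    for th in np.deg2rad(np.arange(-10,65,.5)):
        ex=np.array([np.cos(th),-np.sin(th)]); ez=np.array([np.sin(th),np.cos(th)])
        u=q@ex; v=q@ez
        ul,uh=np.percentile(u,[3,97]); vl=np.percentile(v,3)
        s=(uh-ul)
        if best is None or s<best[0]: best=(s,th,(ul+uh)/2*ex+(vl-2)*ez,ex,ez)
    s,th,O,ex,ez=best
    C=O+27*ex+125*ez
    return np.degrees(th),O,C,O+27*ex+155*ez,s,np.median(Y[m])*1000
E
python3 - <<'E'
from h import *; import pickle
s,_=pickle.load(open("p0.pkl","rb")); print([np.round(a,1) for a in potpose(s)])
p=tilt(); print([np.round(a,1) for a in potpose(p)])
crop(p,'pics/s18b.png',355,130,65,60,10)
E
```

```text
time_s: 16.35
eef_pos: [0.5948, -0.1756, 0.2042]
orientation: [0.997, 0.075, 0.0, 0.0]
force: [-0.5, 0.4, -1.2]
opening: 0.0345
[np.float64(2.0), array([-1.7, 79.2]), array([ 29.6, 203.1]), array([ 30.7, 233.1]), np.float64(57.0), np.float64(29.7)]
eef [ 0.5949 -0.1756  0.2042] F [ 0.3  0.2 -1.2] M [ 0.03 -0.06  0.02] open 0.0341 t 16.4
face n 821 rect ((-50.74897766113281, 149.07913208007812), (92.98843383789062, 59.497772216796875), 61.29829788208008)
[np.float64(30.0), array([-73. , 110.5]), array([ 12.9, 205.3]), array([ 27.9, 231.3]), np.float64(57.3), np.float64(31.7)]
```

View pics/s18b.png

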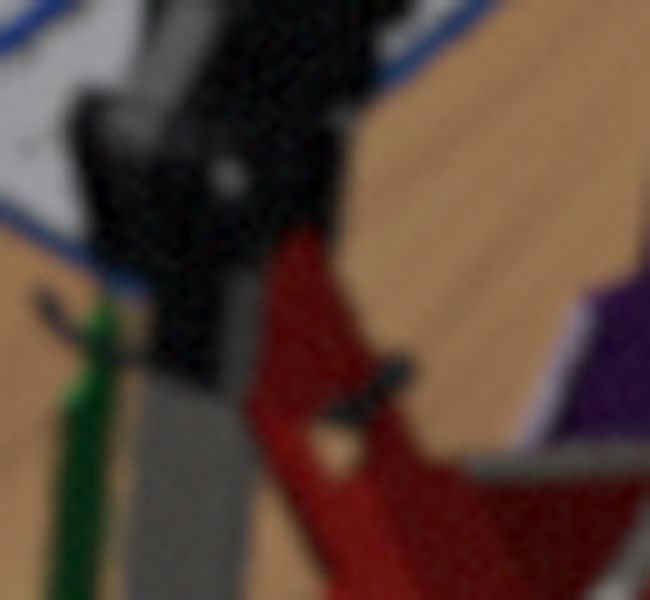

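Slot centre sits about 3 mm low at the elbow: the hole is visible below the wire at crop (335,440), so the wire is near its top edge. I'll raise it first, then follow the tip's direction with force checks.

```bash
python3 -m jog '[[[-0.5,0,-1,0],[-1,0,-2,0],[-1.5,0,-3,0],[-2,0,-4,0],[-2,0,-4,0],[-2,0,-4,0]]]' 30 110
python3 -c "
from h import *; p=tilt();print([np.round(a,1) for a in potpose(p)])"
python3 -m jog '[[[-0.5,0,-1,0],[-1,0,-2,0],[-1.5,0,-3,0],[-1.5,0,-3,0],[-1.5,0,-3,0]]]' 30 110
python3 -c "
from h import *; p=tilt();print([np.round(a,1) for a in potpose(p)]);crop(p,'pics/s19b.png',355,130,65,60,10)"
```

```text
time_s: 17.0
eef_pos: [0.5929, -0.176, 0.2083]
orientation: [0.997, 0.075, 0.0, 0.0]
force: [0.4, 0.1, -0.8]
opening: 0.0343
eef [ 0.5928 -0.1759  0.2082] F [-0.4 -0.   0.3] M [ 0.06 -0.09  0.03] open 0.0344 t 17.05
face n 821 rect ((-53.72901916503906, 150.11073303222656), (87.21923065185547, 60.9027099609375), 59.905757904052734)
[np.float64(31.5), array([-76.1, 115.3]), array([ 12.3, 207.8]), array([ 27.9, 233.4]), np.float64(57.8), np.float64(31.7)]
time_s: 17.55
eef_pos: [0.5914, -0.1762, 0.2112]
orientation: [0.997, 0.075, 0.0, 0.0]
force: [0.3, -0.3, -0.5]
opening: 0.0344
eef [ 0.5913 -0.1762  0.2112] F [-0.3  0.4 -1.1] M [-0.01 -0.1   0.05] open 0.0347 t 17.6
face n 814 rect ((-55.72203063964844, 152.99098205566406), (87.66680908203125, 59.89693832397461), 60.42793273925781)
[np.float64(30.5), array([-77.1, 117.2]), array([  9.6, 211.2]), array([ 24.9, 237.1]), np.float64(57.9), np.float64(31.7)]
```

View pics/s19b.png

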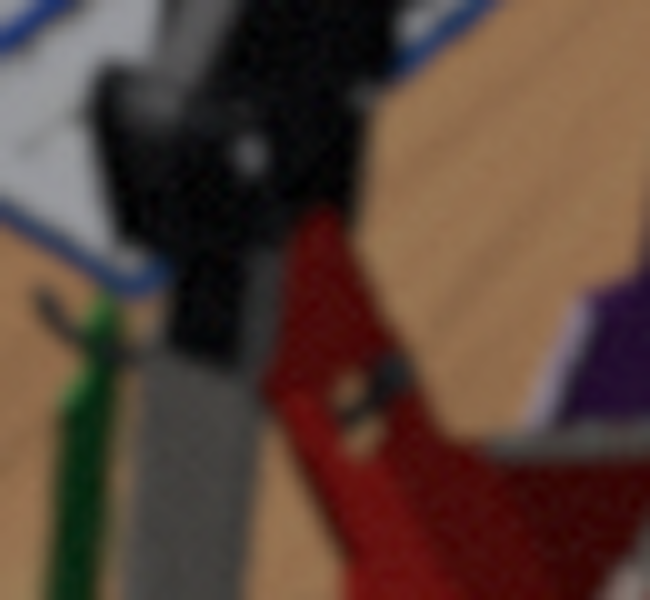

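The wire is now mid-slot, with gaps above and below it at crop (355,410). Continue along the tip's direction.

```bash
python3 -m jog '[[[-0.5,0,-1,0],[-1,0,-2,0],[-1.5,0,-3,0],[-2,0,-4.3,0],[-2,0,-4.3,0],[-2,0,-4.3,0]]]' 30 110
python3 -c "
from h import *; p=tilt();print([np.round(a,1) for a in potpose(p)]);crop(p,'pics/s20b.png',355,120,65,60,10)"
python3 -m jog '[[[-0.5,0,-1,0],[-1,0,-2,0],[-1.5,0,-3,0],[-2,0,-4.3,0],[-2,0,-4.3,0],[-2,0,-4.3,0]]]' 30 110
python3 -c "
from h import *; p=tilt();print([np.round(a,1) for a in potpose(p)]);crop(p,'pics/s21b.png',355,120,65,60,10)"
```

```text
time_s: 18.2
eef_pos: [0.5894, -0.1765, 0.2156]
orientation: [0.997, 0.075, 0.0, 0.0]
force: [-0.2, 0.6, -0.9]
opening: 0.0346
eef [ 0.5894 -0.1765  0.2155] F [ 0.1  0.2 -1.4] M [ 0.02 -0.01  0.01] open 0.0342 t 18.25
face n 841 rect ((-57.157772064208984, 159.65542602539062), (95.58721160888672, 59.93186569213867), 59.83064651489258)
[np.float64(29.5), array([-78.1, 121.1]), array([  6.9, 216.6]), array([ 21.7, 242.7]), np.float64(57.7), np.float64(31.8)]
time_s: 18.85
eef_pos: [0.5874, -0.1768, 0.2199]
orientation: [0.997, 0.075, 0.0, 0.0]
force: [0.6, -0.1, -1.1]
opening: 0.0344
eef [ 0.5874 -0.1767  0.2198] F [-0.4 -0.1 -0.7] M [-0.04 -0.09  0.  ] open 0.0345 t 18.9
face n 856 rect ((-57.4548454284668, 164.8963165283203), (96.17794036865234, 60.91537857055664), 61.55256652832031)
[np.float64(30.0), array([-80.6, 125.7]), array([  5.3, 220.5]), array([ 20.3, 246.4]), np.float64(57.4), np.float64(31.6)]
```

View pics/s21b.png

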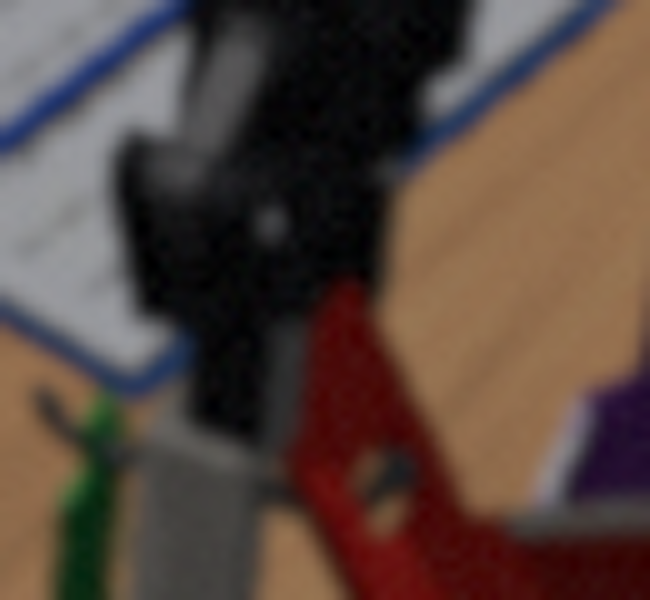

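```bash
python3 -m jog '[[[-0.5,0,-1,0],[-1,0,-2,0],[-1.5,0,-3,0],[-1.5,0,-3,0],[-1.5,0,-3,0]]]' 30 110
python3 -c "
from h import *; p=tilt();crop(p,'pics/s22b.png',355,120,65,60,10)"
python3 -m jog '[[[-0.5,0,-1,0],[-1,0,-2,0],[-1.5,0,-3,0],[-1.5,0,-3,0],[-1.5,0,-3,0]]]' 30 110
python3 -c "
from h import *; p=tilt();print([np.round(a,1) for a in potpose(p)]);crop(p,'pics/s23b.png',355,120,65,60,10)"
```

```text
time_s: 19.4
eef_pos: [0.5859, -0.177, 0.2229]
orientation: [0.997, 0.075, 0.0, 0.0]
force: [-0.1, 0.5, -1.3]
opening: 0.0345
eef [ 0.5859 -0.177   0.2228] F [-1.   0.8 -0.9] M [ 0.01 -0.1   0.  ] open 0.0342 t 19.45
face n 851 rect ((-61.31065368652344, 165.558837890625), (87.85491943359375, 60.021915435791016), 59.74742889404297)
time_s: 19.95
eef_pos: [0.5844, -0.1772, 0.2259]
orientation: [0.997, 0.075, 0.0, 0.0]
force: [-0.2, 0.1, -0.7]
opening: 0.0342
eef [ 0.5844 -0.1772  0.2258] F [-0.3 -0.4 -0.6] M [-0.01 -0.07  0.02] open 0.0346 t 20.0
face n 845 rect ((-61.50713348388672, 170.09371948242188), (92.34004974365234, 59.886924743652344), 61.74079132080078)
[np.float64(29.5), array([-82.7, 132.3]), array([  2.3, 227.8]), array([ 17.1, 254. ]), np.float64(58.0), np.float64(31.5)]
```

View pics/s23b.png

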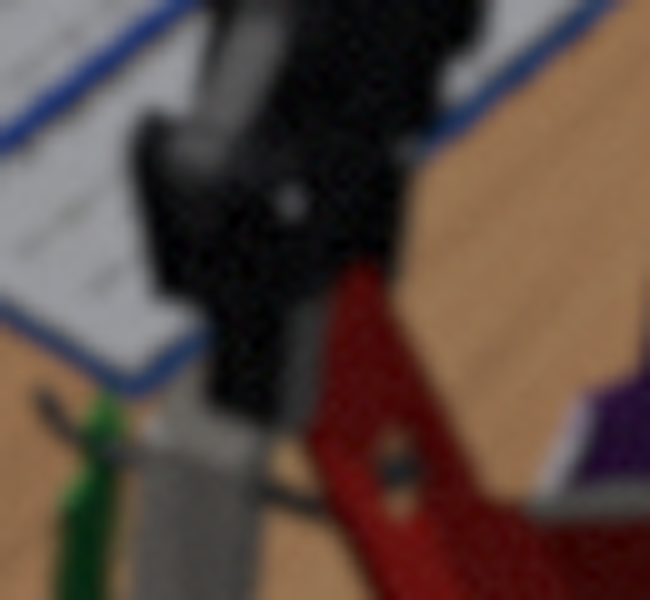

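The ball (crop px (400,468)) is centred in the slot with gaps above and below. Continue in the same direction until clear.

```bash
python3 -m jog '[[[-0.5,0,-1,0],[-1,0,-2,0],[-1.5,0,-3,0],[-2,0,-4.3,0],[-2,0,-4.3,0]]]' 30 110
python3 -c "
from h import *; p=tilt();crop(p,'pics/s24b.png',355,120,65,60,10)"
python3 -m jog '[[[-0.5,0,-1,0],[-1,0,-2,0],[-1.5,0,-3,0],[-2,0,-4.3,0],[-2.5,0,-5.4,0],[-3,0,-6.5,0],[-3,0,-6.5,0]]]' 30 110
python3 -c "
from h import *; p=tilt();print([np.round(a,1) for a in potpose(p)]);crop(p,'pics/s25b.png',345,110,85,75,8)"
```

```text
time_s: 20.5
eef_pos: [0.5825, -0.1776, 0.2304]
orientation: [0.997, 0.075, 0.0, 0.0]
force: [0.5, -0.6, -0.9]
opening: 0.0342
eef [ 0.5825 -0.1776  0.2303] F [ 0.6  0.2 -0.8] M [-0.01 -0.15  0.06] open 0.0342 t 20.55
face n 867 rect ((-64.48970031738281, 173.81300354003906), (86.69506072998047, 60.72006607055664), 59.58963394165039)
time_s: 21.25
eef_pos: [0.5795, -0.178, 0.2368]
orientation: [0.997, 0.075, 0.0, 0.0]
force: [1.0, -0.4, -1.2]
opening: 0.0345
eef [ 0.5795 -0.178   0.2367] F [-0.3  0.2 -1.5] M [ 0.02 -0.07  0.  ] open 0.0341 t 21.3
face n 881 rect ((-68.70812225341797, 178.49481201171875), (87.81492614746094, 61.853271484375), 57.26412582397461)
[np.float64(29.0), array([-88. , 142.2]), array([ -3.7, 238.5]), array([ 10.8, 264.7]), np.float64(57.7), np.float64(31.6)]
```

View pics/s25b.png

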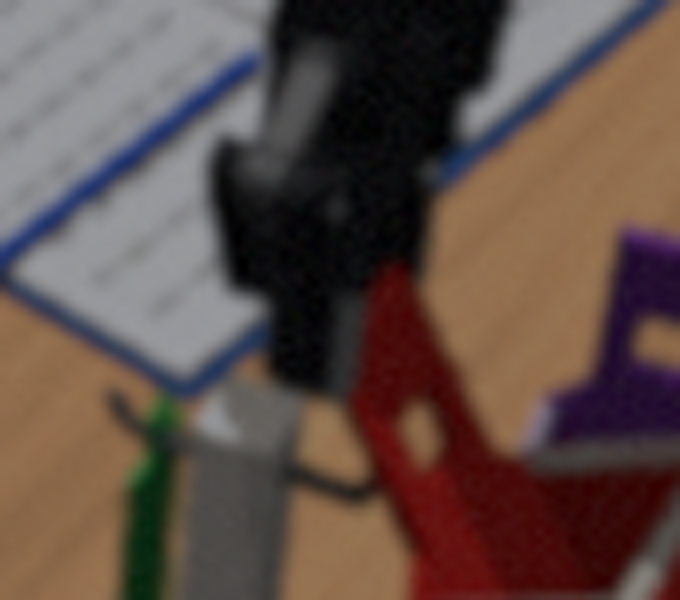

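The slot is clear of the tip: the hole shows only desk at crop (425,430), with the hook behind the tab. Back out and up.

```bash
python3 -m jog '[[[-3,0,-6,0],[-7,0,-13,0],[-12,0,-21,0],[-18,0,-29,0],[-25,0,-37,0],[-31,0,-43,0],[-35,0,-45,0],[-35,0,-45,0],[-35,0,-45,0],[-35,0,-45,0]]]' 30 110
python3 -c "
from h import *; p=tilt(tag='s26');print([np.round(a,1) for a in potpose(p)])"
```

```text
time_s: 22.3
eef_pos: [0.5448, -0.1829, 0.281]
orientation: [0.997, 0.075, -0.0, -0.0]
force: [-0.3, -0.7, -0.9]
opening: 0.0338
eef [ 0.5448 -0.1829  0.281 ] F [-0.3 -0.3 -1.4] M [ 0.   -0.05  0.  ] open 0.0343 t 22.35
face n 462 rect ((-92.13887023925781, 206.24560546875), (63.40467834472656, 55.64022445678711), 89.91561889648438)
[np.float64(40.0), array([-127. ,  189.1]), array([-25.9, 267.5]), array([ -6.7, 290.4]), np.float64(56.1), np.float64(31.6)]
```

View pics/s26.png

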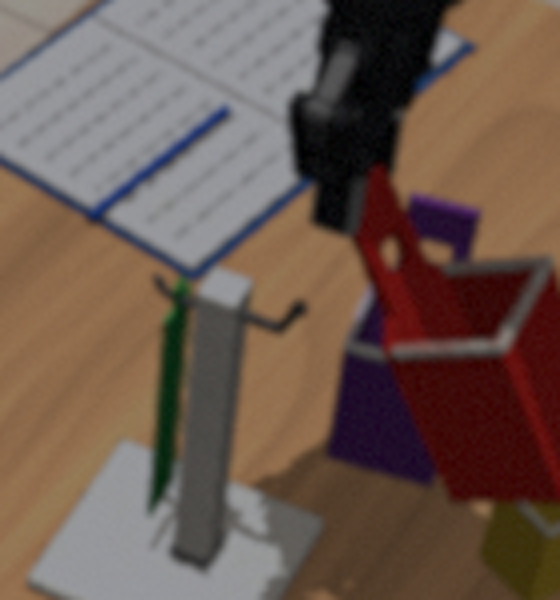

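Off the hook and clear. Now carry it to above the tray, turning 18° to be square with it.

```bash
python3 -m jog '[[[3,-8,0,0],[9,-24,0,1],[18,-48,0,2],[28,-75,0,3.5],[38,-102,0,5],[48,-129,0,6.5],[58,-156,0,8],[68,-183,0,9.5],[78,-210,0,11],[88,-237,0,12.5],[98,-264,0,14],[108,-291,0,15.5],[118,-318,0,17],[127,-342,0,18],[134,-361,0,18],[138,-373,0,18],[141,-380,0,18],[141,-380,0,18],[141,-380,0,18],[141,-380,0,18]]]' 30 110
cat >> h.py <<'E'
TY=np.deg2rad(-9.4); TC=(.520,.2313)
def pot3(p,yaw=TY,c0=TC,ymax=.007,zlo=.0,tag=None,dy=.033):
    w=world(p); c=p["color"].astype(int)
    X=(w[...,0]-c0[0])*np.cos(yaw)+(w[...,1]-c0[1])*np.sin(yaw)
    Y=-(w[...,0]-c0[0])*np.sin(yaw)+(w[...,1]-c0[1])*np.cos(yaw); Z=w[...,2]
    red=(c[...,2]>1.8*c[...,1])&(c[...,2]>1.8*c[...,0])&(abs(X)<.16)&(abs(Y)<.1)&(Z>zlo)
    m=red&(abs(Y-dy)<ymax)
    q=np.stack([X[m],Z[m]],1)*1000
    best=None
    for th in np.deg2rad(np.arange(-30,65,.5)):
        ex=np.array([np.cos(th),-np.sin(th)]); ez=np.array([np.sin(th),np.cos(th)])
        u=q@ex; v=q@ez
        ul,uh=np.percentile(u,[3,97]); vl=np.percentile(v,3); s=uh-ul
        if best is None or s<best[0]: best=(s,th,(ul+uh)/2*ex+(vl-2)*ez,ex,ez)
    s,th,O,ex,ez=best
    o=env.get_obs(); e=o["eef_pos"]
    eX=((e[0]-c0[0])*np.cos(yaw)+(e[1]-c0[1])*np.sin(yaw))*1000; eY=(-(e[0]-c0[0])*np.sin(yaw)+(e[1]-c0[1])*np.cos(yaw))*1000
    print("TCP tray",round(eX,1),round(eY,1),round(e[2]*1000,1),"F",np.round(o["force"],1),"open",round(float(o["opening"]),4),"t",round(float(o["time_s"]),2))
    print("n",len(q),"theta",np.degrees(th),"O",O.round(1),"K",(O+30*ex).round(1),"w",round(s,1),"Yredrange",np.percentile(Y[red]*1000,[2,50,98]).round(1),"Ymed",np.median(Y[m]*1000).round(1))
E
python3 - <<'E'
from h import *
p=env.capture("side"); crop(p,"pics/s27.png",190,180,200,270,2.2); 
pot3(p)
t=env.capture("top"); crop(t,"pics/t27.png",100,150,220,200,3)
E
```

```text
time_s: 24.35
eef_pos: [0.628, 0.2119, 0.2818]
orientation: [0.997, -0.083, 0.0, 0.001]
force: [-0.8, -0.9, -0.8]
opening: 0.0342
TCP tray 109.6 -1.4 281.9 F [-0.1  0.1 -0.2] open 0.0342 t 24.4
n 612 theta 31.0 O [ -1.6 190.5] K [ 24.1 175.1] w 54.1 Yredrange [-92.1   0.1  31.5] Ymed 30.8
```

View pics/s27.png

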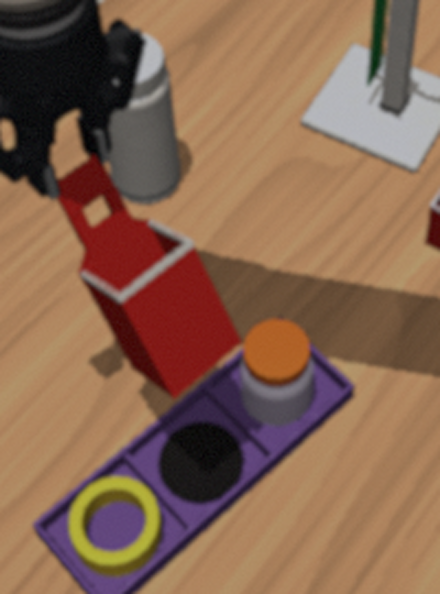

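View pics/t27.png

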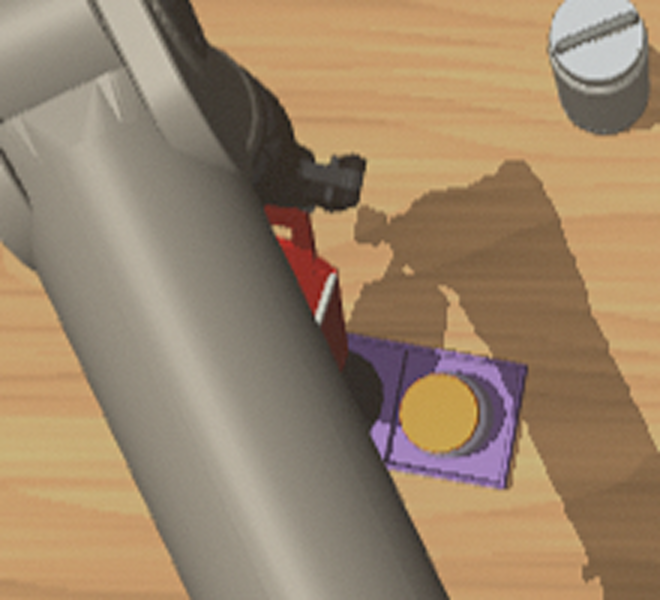

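```bash
python3 -m jog '[[[1,0,8,0],[2,-1,24,0],[2,-1,42,0],[2,-1,60,0],[2,-1,78,0],[2,-1,96,0],[2,-1,110,0],[2,-1,122,0],[2,-1,131,0],[2,-1,138,0],[2,-1,141,0],[2,-1,141,0],[2,-1,141,0]]]' 30 110
python3 - <<'E'
from h import *
p=env.capture("side"); crop(p,"pics/s28.png",190,250,180,210,2.8); 
pot3(p)
E
```

```text
time_s: 25.75
eef_pos: [0.6301, 0.2145, 0.1412]
orientation: [0.997, -0.082, 0.001, -0.0]
force: [-0.2, -0.0, -0.6]
opening: 0.0343
TCP tray 111.5 1.5 141.4 F [ 0.3 -0.2 -0.9] open 0.0346 t 25.8
n 510 theta 32.5 O [-3.4 48. ] K [21.9 31.9] w 55.3 Yredrange [-93.9   1.4  34.3] Ymed 33.5
```

View pics/s28.png

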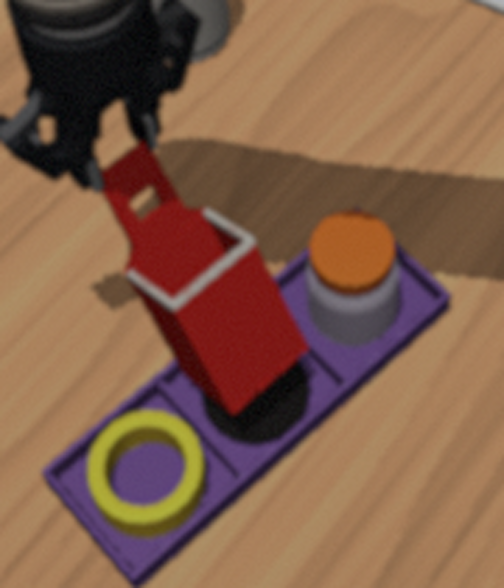

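```bash
python3 -m jog '[[[0,1,5,0],[0,1.5,10,0],[0,1.5,14,0],[0,1.5,14,0],[0,1.5,14,0]]]' 30 110
python3 - <<'E'
from h import *
p=env.capture("side"); pot3(p)
E
python3 -m jog '[[[0,0,1.5,0],[0,0,3,0],[0,0,3,0]]]' 30 110
python3 -m jog '[[[0,0,1.5,0],[0,0,3,0],[0,0,3,0]]]' 30 110
python3 - <<'E'
from h import *
p=env.capture("side"); pot3(p); crop(p,"pics/s29.png",190,250,180,210,2.8);
E
```

```text
time_s: 26.3
eef_pos: [0.6293, 0.2128, 0.1263]
orientation: [0.997, -0.082, -0.0, 0.0]
force: [0.2, 0.7, -0.1]
opening: 0.0343
TCP tray 111.0 -0.3 126.6 F [-0.  -0.6 -0.4] open 0.0348 t 26.35
n 440 theta 29.000000000000004 O [-1.5 32. ] K [24.7 17.4] w 53.4 Yredrange [-94.3  -0.6  32.4] Ymed 31.7
time_s: 26.65
eef_pos: [0.6293, 0.2127, 0.1233]
orientation: [0.997, -0.082, -0.0, 0.0]
force: [-0.3, -0.1, -0.8]
opening: 0.0345
time_s: 26.95
eef_pos: [0.6293, 0.2127, 0.1202]
orientation: [0.997, -0.082, -0.0, 0.0]
force: [-0.5, -0.7, -0.7]
opening: 0.034
TCP tray 110.9 -0.5 120.3 F [ 0.   0.2 -1.2] open 0.0344 t 27.0
n 437 theta 32.5 O [-5.9 25.3] K [19.4  9.2] w 53.5 Yredrange [-94.5  -1.   32.3] Ymed 31.6
```

View pics/s29.png

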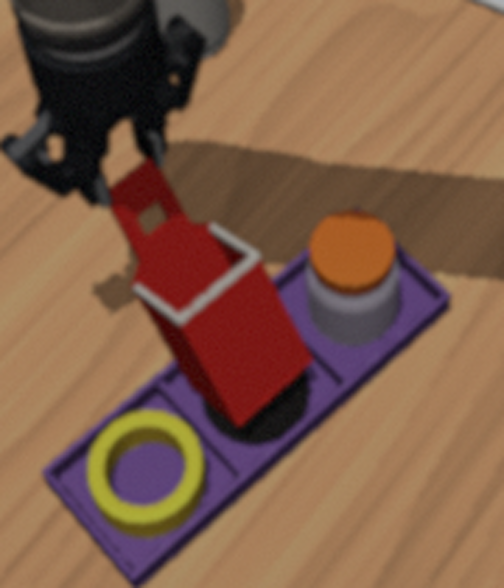

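```bash
python3 -m jog '[[[0,0,1,0],[0,0,2,0],[0,0,2,0]]]' 30 110
python3 -m jog '[[[0,0,1,0],[0,0,1.5,0],[0,0,1.5,0]]]' 30 110
python3 -m jog '[[[0,0,1,0],[0,0,1.5,0],[0,0,1.5,0]]]' 30 110
```

```text
time_s: 27.3
eef_pos: [0.63, 0.2127, 0.1189]
orientation: [0.997, -0.082, 0.001, -0.0]
force: [0.7, 0.2, 0.8]
opening: 0.0343
time_s: 27.6
eef_pos: [0.6309, 0.2126, 0.1182]
orientation: [0.997, -0.082, 0.002, -0.0]
force: [1.9, -0.3, 3.9]
opening: 0.0346
time_s: 27.9
eef_pos: [0.6319, 0.2124, 0.1175]
orientation: [0.997, -0.083, 0.003, -0.0]
force: [3.7, -1.2, 5.8]
opening: 0.0345
```

K is on the pad. Ease to a light contact and light grip, then walk the tab back over the edge so the pot pivots upright.

```bash
python3 -m jog '[[[0,0,-1,0],[0,0,-1.5,0],[-2,0,-2,0],[-4,0,-3.2,0],[-6,0,-4.2,0],[-6,0,-4.2,0]]]' 34 20
python3 - <<'E'
from h import *
p=env.capture("side"); pot3(p)
E
python3 -m jog '[[[-2,0,-1,0],[-4,0,-2,0],[-6,0,-3,0],[-6,0,-3,0]]]' 34 20
python3 - <<'E'
from h import *
p=env.capture("side"); pot3(p); crop(p,"pics/s30.png",190,250,180,210,2.8);
E
```

```text
time_s: 28.5
eef_pos: [0.6249, 0.2138, 0.1213]
orientation: [0.997, -0.082, 0.002, -0.0]
force: [4.4, -0.3, 5.7]
opening: 0.0343
TCP tray 106.5 -0.2 121.2 F [ 3.3 -0.5  6.5] open 0.0343 t 28.55
n 440 theta 28.500000000000004 O [-3.6 22.9] K [22.8  8.6] w 53.1 Yredrange [-94.3  -0.8  32.6] Ymed 31.8
time_s: 28.95
eef_pos: [0.6189, 0.2147, 0.1241]
orientation: [0.997, -0.082, 0.002, -0.0]
force: [3.5, -0.8, 5.3]
opening: 0.0346
TCP tray 100.4 -0.2 124.1 F [ 3.  -1.2  6. ] open 0.0343 t 29.0
n 433 theta 26.5 O [-5.4 19.4] K [21.4  6. ] w 53.0 Yredrange [-94.5  -1.   32.5] Ymed 31.8
```

View pics/s30.png

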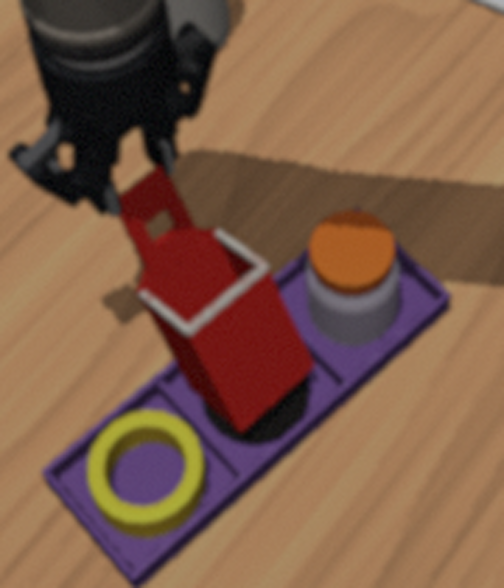

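Working: K is stuck on the rubber and the tilt is coming down. Continue the arc.

```bash
python3 -m jog '[[[-3,0,-1.3,0],[-6,0,-2.6,0],[-9,0,-3.9,0],[-12,0,-5,0],[-12,0,-5,0]]]' 34 20
python3 - <<'E'
from h import *
p=env.capture("side"); pot3(p)
E
python3 -m jog '[[[-3,0,-1,0],[-6,0,-2,0],[-9,0,-3,0],[-12,0,-4,0],[-12,0,-4,0]]]' 34 20
python3 - <<'E'
from h import *
p=env.capture("side"); pot3(p); crop(p,"pics/s31.png",190,250,180,210,2.8);
E
```

```text
time_s: 29.5
eef_pos: [0.6045, 0.2172, 0.1273]
orientation: [0.997, -0.082, -0.001, 0.0]
force: [0.7, -0.5, -1.3]
opening: 0.0344
TCP tray 86.2 -0.2 127.4 F [ 0.1 -0.3 -1. ] open 0.0342 t 29.55
n 483 theta 27.5 O [-25.6  28.8] K [ 1. 15.] w 57.5 Yredrange [-94.5  -0.5  32.7] Ymed 31.8
time_s: 30.05
eef_pos: [0.5935, 0.2191, 0.1321]
orientation: [0.997, -0.082, 0.0, -0.0]
force: [-0.3, -0.8, -1.7]
opening: 0.0344
TCP tray 74.8 -0.2 132.0 F [-0.6 -0.3 -0.8] open 0.0343 t 30.1
n 505 theta 27.5 O [-34.2  34.9] K [-7.6 21.1] w 60.8 Yredrange [-94.6  -0.3  32.7] Ymed 32.0
```

View pics/s31.png

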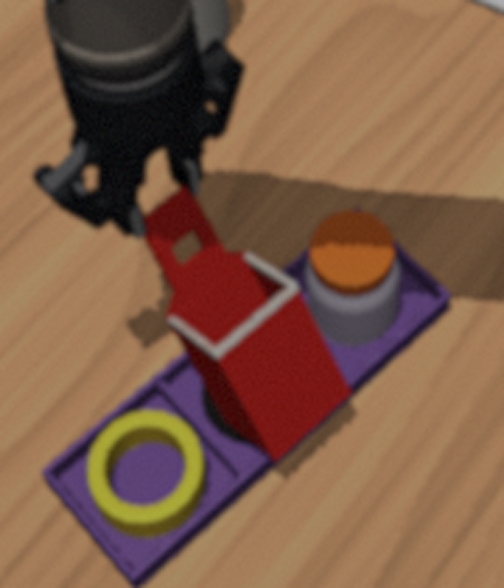

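The edge slipped on the pad at a friction coefficient of about 0.5, so dragging won't right the pot; it is still held at 27°. New plan: gently press its lower front corner against the side of the stand's post so it swings upright in a light grip, then set it down. First I'll check joint room.

```bash
python3 -m jog '[[[0,0,-20,0],[0,0,-45,0],[0,0,-80,0],[0,0,-120,0],[0,0,-155,0],[0,0,-160,0]]]' 34 60
python3 -c "
from h import *; o=env.get_obs(); print(np.round(o['joint_positions'],3),o['eef_pos'],o['time_s'],o['force'])"
```

```text
time_s: 30.7
eef_pos: [0.5961, 0.22, 0.2978]
orientation: [0.997, -0.082, 0.005, -0.003]
force: [0.5, 0.5, -0.2]
opening: 0.0344
[-0.163  0.494 -0.382  1.066  0.178  1.601 -2.231] [0.596143   0.220032   0.29776525] 30.7 [ 0.54816211  0.51141696 -0.22435439]
```

```bash
python3 -m jog '[[[0,8,0,-3],[1,22,0,-9],[2,40,0,-17],[3,60,0,-25],[4,80,0,-33],[5,100,0,-41],[6,120,0,-49],[7,140,0,-57],[8,160,0,-65],[9,180,0,-73],[9,198,10,-81],[9,214,20,-89],[9,226,30,-96],[9,234,38,-102],[9,236,38,-106],[9,236,38,-108],[9,236,38,-108],[9,236,38,-108]]]' 34 60
cat >> h.py <<'E'
def stand(e,c=(.6025,-.176)):
    a=np.deg2rad(8.5); d=np.array(e[:2])-c
    return np.array([d[0]*np.cos(a)+d[1]*np.sin(a),-d[0]*np.sin(a)+d[1]*np.cos(a)])*1000
E
python3 - <<'E'
from h import *
p=env.capture("side"); cv2.imwrite("pics/s32.png",p["color"][60:360,200:540])
o=env.get_obs(); print(np.round(o['joint_positions'],3),o['eef_pos'],stand(o['eef_pos']),o["orientation"])
w=world(p); c=p["color"].astype(int)
red=(c[...,2]>1.8*c[...,1])&(c[...,2]>1.8*c[...,0])&(w[...,2]>.12)&(abs(w[...,0]-.58)<.08)&(abs(w[...,1]+.08)<.15)
q=w[red]; s=np.array([stand(a) for a in q]); print(np.percentile(s,[1,50,99],axis=0).round(1),np.percentile(q[:,2],[1,50,99]).round(3))
# post side face estimate
E
```

```text
time_s: 32.5
eef_pos: [0.5638, -0.0156, 0.2531]
orientation: [0.652, 0.758, -0.0, -0.001]
force: [-0.2, -0.0, -0.0]
opening: 0.0345
[ 0.474  0.4   -0.688  1.371  0.251  1.46  -0.054] [ 0.56398637 -0.0155323   0.25331322] [-14.37195629 164.39777893] [ 6.52395283e-01  7.57878777e-01 -1.97148841e-04 -3.39132528e-04]
[[-67.4  43.1]
 [-26.  107.1]
 [ 15.7 180. ]] [0.157 0.211 0.343]
```

View pics/s32.png

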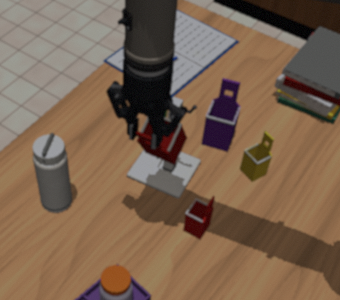

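```bash
python3 -m jog '[[[-4,0,0,0],[-8,0,0,0],[-12,0,0,0],[-15,0,0,0],[-15,0,0,0]]]' 34 20
python3 -m jog '[[[-2,0,0,0],[-4,0,-1,0],[-6,0,-2,0],[-6,0,-2,0]]]' 34 20
python3 -m jog '[[[-2,0,-1,0],[-4,0,-2.5,0],[-6,0,-4,0],[-6,0,-4,0]]]' 34 20
python3 - <<'E'
from h import *
p=env.capture("side"); crop(p,"pics/s33.png",300,130,110,110,6); pot3(p,yaw=np.deg2rad(98.5),c0=(.58,-.1))
E
```

```text
time_s: 33.05
eef_pos: [0.5666, -0.0315, 0.2537]
orientation: [0.653, 0.758, -0.0, 0.0]
force: [-0.5, 0.1, -0.8]
opening: 0.0342
time_s: 33.45
eef_pos: [0.5676, -0.0368, 0.256]
orientation: [0.652, 0.758, 0.0, 0.0]
force: [-0.4, 0.7, -1.0]
opening: 0.0345
time_s: 33.85
eef_pos: [0.5685, -0.0422, 0.2602]
orientation: [0.652, 0.758, 0.0, 0.0]
force: [-0.1, 0.9, -0.9]
opening: 0.0345
TCP tray 59.0 2.9 260.0 F [-0.9  0.8 -1.2] open 0.0343 t 33.9
n 321 theta 29.999999999999996 O [-31.1 172.4] K [ -5.2 157.4] w 53.7 Yredrange [-27.1  19.1  98.4] Ymed 33.8
```

View pics/s33.png

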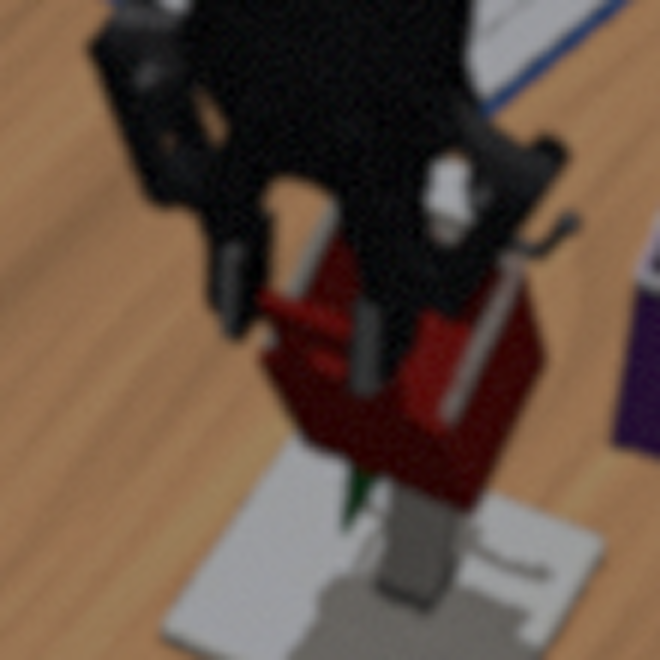

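```bash
python3 -m jog '[[[-3,0,-1,0],[-6,0,-2,0],[-9,0,-4,0],[-12,0,-6,0],[-12,0,-6,0]]]' 34 20
python3 -m jog '[[[-3,0,-2,0],[-6,0,-4,0],[-9,0,-6,0],[-12,0,-8,0],[-12,0,-8,0]]]' 34 20
python3 - <<'E'
from h import *
p=env.capture("side"); crop(p,"pics/s34.png",300,110,110,110,6); pot3(p,yaw=np.deg2rad(98.5),c0=(.58,-.1))
E
```

```text
time_s: 34.4
eef_pos: [0.5703, -0.0544, 0.2662]
orientation: [0.652, 0.758, 0.0, 0.0]
force: [-0.6, 2.6, 0.6]
opening: 0.0345
time_s: 34.9
eef_pos: [0.5721, -0.0664, 0.2742]
orientation: [0.652, 0.758, 0.0, 0.0]
force: [0.1, 4.1, 0.8]
opening: 0.0342
TCP tray 34.7 2.9 274.0 F [0.4 2.5 0.2] open 0.0347 t 34.95
n 349 theta 20.0 O [-31.6 168.7] K [ -3.4 158.5] w 51.2 Yredrange [-26.6  11.1  97.2] Ymed 33.5
```

View pics/s34.png

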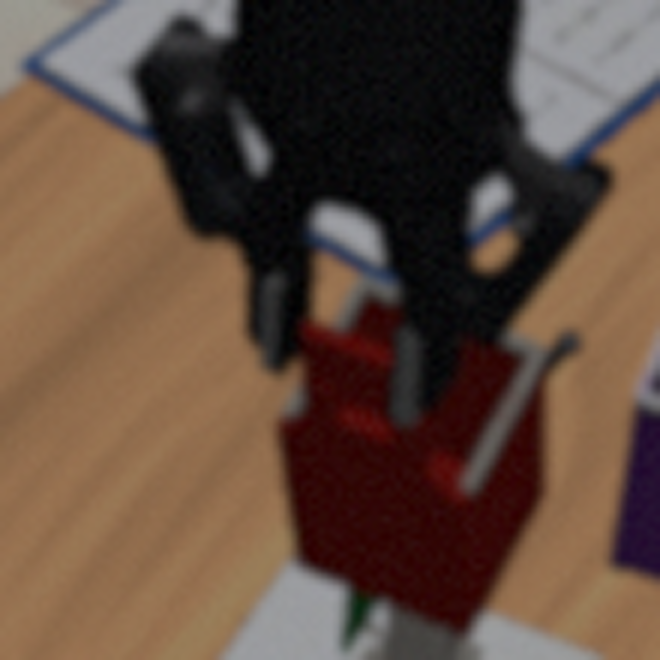

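It's rotating upright at 3–4 N. Continue.

```bash
python3 -m jog '[[[-3,0,-2,0],[-6,0,-3.5,0],[-9,0,-5,0],[-12,0,-6,0],[-15,0,-7,0],[-18,0,-7.5,0],[-18,0,-7.5,0]]]' 34 20
python3 - <<'E'
from h import *
p=env.capture("side"); pot3(p,yaw=np.deg2rad(98.5),c0=(.58,-.1))
E
python3 -m jog '[[[-3,0,-1,0],[-6,0,-1.5,0],[-9,0,-2,0],[-12,0,-2.5,0],[-12,0,-2.5,0]]]' 34 20
python3 - <<'E'
from h import *
p=env.capture("side"); crop(p,"pics/s35.png",300,110,110,110,6); pot3(p,yaw=np.deg2rad(98.5),c0=(.58,-.1))
E
```

```text
time_s: 35.65
eef_pos: [0.5747, -0.0844, 0.2813]
orientation: [0.653, 0.758, 0.0, 0.0]
force: [-0.7, 3.6, 0.9]
opening: 0.0344
TCP tray 16.5 3.0 281.2 F [-0.5  3.5  0.1] open 0.0343 t 35.7
n 352 theta 11.0 O [-30.9 166.6] K [ -1.4 160.8] w 50.2 Yredrange [-25.9  10.7  97. ] Ymed 33.4
time_s: 36.2
eef_pos: [0.5763, -0.097, 0.2836]
orientation: [0.653, 0.758, -0.0, 0.0]
force: [-0.2, 3.9, -0.6]
opening: 0.0345
TCP tray 3.8 3.2 283.5 F [-0.6  4.2  0.3] open 0.0345 t 36.25
n 377 theta 2.0 O [-29.5 165. ] K [  0.5 163.9] w 50.3 Yredrange [-24.8  10.7  97.1] Ymed 33.7
```

View pics/s35.png

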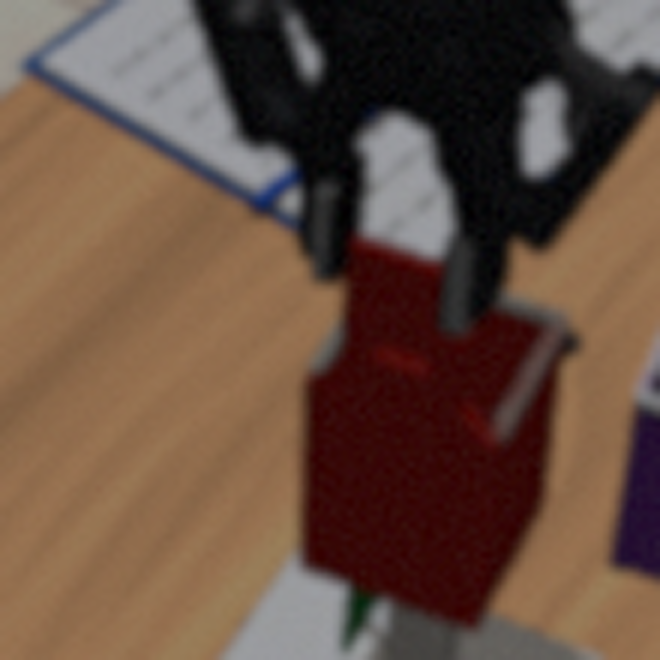

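Upright. Back away from the post with a firmer grip and carry it to over the bay.

```bash
python3 -m jog '[[[4,0,0,0],[12,0,0,0],[26,0,0,0],[46,0,0,0],[72,0,0,2],[102,1,0,4],[132,1,0,6],[162,2,0,8],[192,2,0,10],[222,2,0,12],[252,3,0,14],[282,3,0,16],[310,3,0,18],[334,3,0,18],[352,3,0,18],[362,3,0,18],[365,3,0,18],[365,3,0,18],[365,3,0,18]]]' 32 60
cat >> h.py <<'E'
def potcloud(p,c0=TC,yaw=TY,zoff=0):
    w=world(p); c=p["color"].astype(int)
    X=((w[...,0]-c0[0])*np.cos(yaw)+(w[...,1]-c0[1])*np.sin(yaw))*1000
    Y=(-(w[...,0]-c0[0])*np.sin(yaw)+(w[...,1]-c0[1])*np.cos(yaw))*1000; Z=w[...,2]*1000
    red=(c[...,2]>1.8*c[...,1])&(c[...,2]>1.8*c[...,0])&(abs(X)<90)&(abs(Y)<80)&(Z>5)&(Z<330)
    return np.stack([X[red],Y[red],Z[red]],1)
E
python3 - <<'E'
from h import *
p=env.capture("side"); crop(p,"pics/s36.png",160,190,220,260,2.3); 
o=env.get_obs(); print(o["eef_pos"],o["orientation"],o["force"],o["time_s"])
q=potcloud(p); print(len(q),np.percentile(q,[1,5,50,95,99],axis=0).round(1))
pot3(p,yaw=np.deg2rad(80.6))
t=env.capture("top"); crop(t,"pics/t36.png",100,200,220,150,3.5)
E
```

```text
time_s: 38.15
eef_pos: [0.5256, 0.264, 0.2838]
orientation: [0.763, 0.646, -0.0, 0.001]
force: [-0.1, -0.8, -0.4]
opening: 0.0339
[0.52561763 0.26401799 0.28378092] [ 7.63552935e-01  6.45744806e-01 -1.48599250e-04  7.33925293e-04] [-0.2981581  -0.4855198  -1.24908956] 38.2
1759 [[-32.9 -78.7  84.8]
 [-32.2 -75.1  88.8]
 [-20.1 -48.2 212. ]
 [ 30.4  -1.4 262.5]
 [ 31.   11.9 279. ]]
TCP tray 33.2 -0.2 283.8 F [-0.3 -0.5 -1.2] open 0.0346 t 38.2
n 818 theta 26.5 O [-64.4 180.8] K [-37.5 167.4] w 55.4 Yredrange [-30.7  16.9  49. ] Ymed 31.3
```

View pics/s36.png

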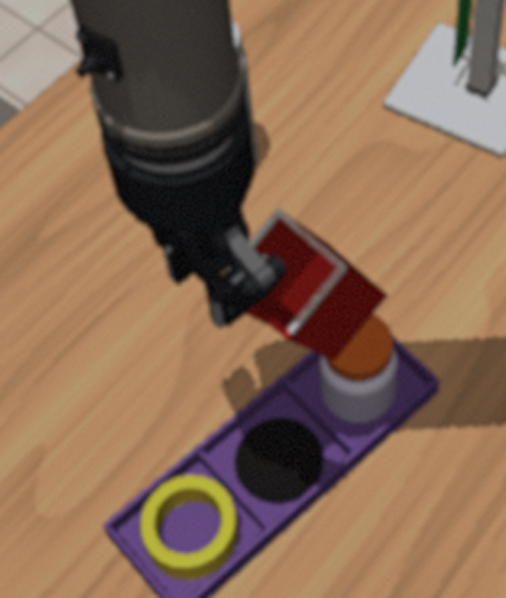

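View pics/t36.png

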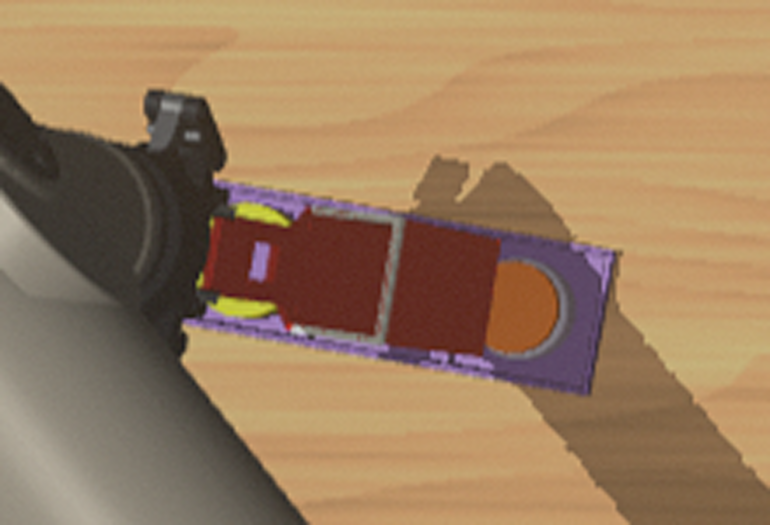

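The tilt came back to about 26° during the carry, so the clamp holds the pot elastically at about 27°. New plan: return to the earlier yaw (nothing on the −x side), bring the low edge to just above the pad, and loosen the fingers gradually so gravity swings the pot upright into the bay.

```bash
python3 -m jog '[[[-2,6,0,6],[-5,14,0,14],[-9,22,0,22],[-12,30,0,30],[-15,38,0,38],[-18,46,5,46],[-21,54,12,54],[-24,62,20,62],[-27,69,30,70],[-30,75,42,78],[-33,80,56,86],[-33,80,72,90],[-33,80,88,90],[-33,80,100,90],[-33,80,110,90],[-33,80,115,90],[-33,80,115,90],[-33,80,115,90]]]' 32 60
python3 - <<'E'
from h import *
p=env.capture("side"); crop(p,"pics/s37.png",190,230,180,220,2.6); 
pot3(p)
E
```

```text
time_s: 40.05
eef_pos: [0.5987, 0.2202, 0.1694]
orientation: [0.997, -0.082, 0.0, -0.0]
force: [0.7, -0.5, -1.5]
opening: 0.0343
TCP tray 79.6 2.0 169.7 F [-0.7 -0.1 -1.7] open 0.0345 t 40.1
n 597 theta 27.5 O [-24.5  68.3] K [ 2.1 54.5] w 56.2 Yredrange [-94.    2.   34.8] Ymed 33.6
```

View pics/s37.png

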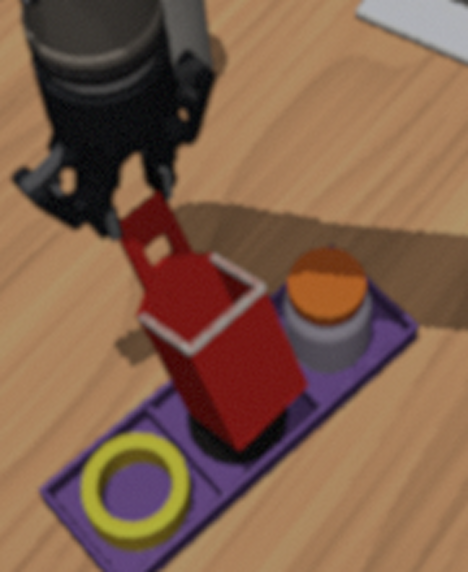

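```bash
python3 -m jog '[[[3,1,10,0],[6,2,20,0],[9,2,29,0],[10,2,36,0],[10,2,40,0],[10,2,40,0],[10,2,40,0]]]' 32 60
python3 - <<'E'
from h import *
p=env.capture("side"); pot3(p)
E
python3 -m jog '[[[0,0,0,0],[0,0,0,0]]]' 35.5 20
python3 -m jog '[[[0,0,0,0],[0,0,0,0]]]' 36.5 20
python3 - <<'E'
from h import *
p=env.capture("side"); pot3(p)
E
```

```text
time_s: 40.8
eef_pos: [0.6079, 0.2167, 0.1289]
orientation: [0.997, -0.082, 0.0, -0.0]
force: [-1.2, 0.5, -0.6]
opening: 0.0343
TCP tray 89.3 0.0 129.3 F [ 0.4 -0.2 -1.2] open 0.0344 t 40.85
n 497 theta 28.0 O [-17.6  25.5] K [ 8.8 11.5] w 54.9 Yredrange [-94.3  -0.6  32.7] Ymed 31.7
time_s: 41.05
eef_pos: [0.6081, 0.2166, 0.1293]
orientation: [0.997, -0.082, 0.0, -0.0]
force: [0.2, 0.6, -1.6]
opening: 0.0358
time_s: 41.25
eef_pos: [0.6079, 0.2164, 0.1289]
orientation: [0.997, -0.082, 0.0, -0.0]
force: [0.2, 0.2, -1.0]
opening: 0.0365
TCP tray 89.2 -0.4 128.9 F [-0.1  0.9 -1.4] open 0.0366 t 41.3
n 486 theta 26.0 O [-15.6  25.3] K [11.4 12.1] w 55.4 Yredrange [-94.3  -0.7  32.5] Ymed 31.5
```

```bash
python3 -m jog '[[[0,0,0,0],[0,0,0,0]]]' 37.3 20
python3 -m jog '[[[0,0,0,0],[0,0,0,0]]]' 38 20
python3 - <<'E'
from h import *
p=env.capture("side"); pot3(p)
E
```

```text
time_s: 41.5
eef_pos: [0.6078, 0.2164, 0.1288]
orientation: [0.997, -0.082, -0.0, 0.0]
force: [1.0, 0.0, -1.3]
opening: 0.0377
time_s: 41.7
eef_pos: [0.6078, 0.2164, 0.1287]
orientation: [0.997, -0.082, -0.0, 0.0]
force: [0.7, -0.2, -1.1]
opening: 0.0382
TCP tray 89.1 -0.3 128.7 F [-0.5 -0.  -0.8] open 0.0381 t 41.75
n 491 theta 27.5 O [-17.6  26.2] K [ 9.1 12.4] w 55.3 Yredrange [-94.2  -0.7  32.5] Ymed 31.5
```

```bash
python3 -m jog '[[[0,0,0,0],[0,0,0,0]]]' 38.5 20
python3 - <<'E'
from h import *
p=env.capture("side"); pot3(p)
E
python3 -m jog '[[[0,0,0,0],[0,0,0,0]]]' 38.9 20
python3 - <<'E'
from h import *
p=env.capture("side"); pot3(p)
E
```

```text
time_s: 41.95
eef_pos: [0.6079, 0.2164, 0.1288]
orientation: [0.997, -0.082, 0.0, 0.0]
force: [-0.3, -0.1, -1.6]
opening: 0.0385
TCP tray 89.1 -0.4 128.8 F [ 0.3  0.2 -0.7] open 0.0386 t 42.0
n 486 theta 25.5 O [-14.4  25.6] K [12.7 12.7] w 54.8 Yredrange [-94.3  -0.8  32.4] Ymed 31.5
time_s: 42.2
eef_pos: [0.6079, 0.2164, 0.1288]
orientation: [0.997, -0.082, 0.0, 0.0]
force: [-0.2, 0.9, -1.9]
opening: 0.0393
TCP tray 89.1 -0.4 128.8 F [-0.  -0.5 -1.6] open 0.0386 t 42.25
n 476 theta 26.0 O [-12.2  20.8] K [14.7  7.7] w 54.7 Yredrange [-94.4  -1.   32.4] Ymed 31.7
```

```bash
python3 -m jog '[[[-2,0,-0.5,0],[-4,0,-1.2,0],[-7,0,-2.5,0],[-10,0,-3.8,0],[-10,0,-3.8,0]]]' 38.7 20
python3 - <<'E'
from h import *
p=env.capture("side"); pot3(p); crop(p,"pics/s38.png",190,230,180,220,2.6)
E
```

```text
time_s: 42.75
eef_pos: [0.5975, 0.2185, 0.133]
orientation: [0.997, -0.082, 0.0, -0.0]
force: [-0.3, 0.6, -1.0]
opening: 0.0389
TCP tray 78.9 -0.1 132.9 F [-0.3 -0.4 -0.6] open 0.0388 t 42.8
n 489 theta 24.5 O [-20.5  27.5] K [ 6.8 15.1] w 56.5 Yredrange [-94.6  -0.7  32.9] Ymed 32.0
```

View pics/s38.png

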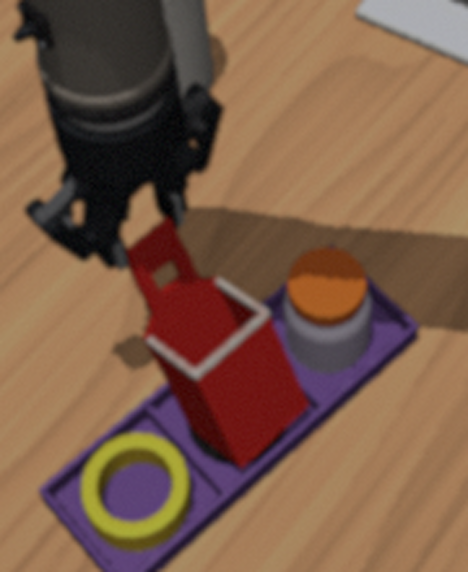

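```bash
python3 -m jog '[[[5,0,0,0],[11,0,0,0],[17,0,0,0],[20,0,4,0],[20,0,8,0],[20,0,10,0],[20,0,10,0]]]' 38.5 20
python3 -m jog '[[[-3,0,-0.5,0],[-6,0,-1,0],[-9,0,-1.5,0],[-9,0,-1.5,0]]]' 38.7 20
python3 - <<'E'
from h import *
p=env.capture("side"); pot3(p)
E
```

```text
time_s: 43.5
eef_pos: [0.6204, 0.2142, 0.1244]
orientation: [0.997, -0.083, 0.003, -0.0]
force: [3.4, -1.7, 4.0]
opening: 0.0389
time_s: 43.9
eef_pos: [0.6124, 0.2158, 0.1276]
orientation: [0.997, -0.083, 0.004, -0.001]
force: [2.2, -1.4, 8.1]
opening: 0.039
TCP tray 93.9 -0.3 127.5 F [ 4.1 -1.   7.4] open 0.0388 t 43.95
n 450 theta 21.5 O [ 0.2 17.3] K [28.1  6.3] w 56.6 Yredrange [-94.7  -1.4  32.3] Ymed 31.5
```

Tilt 21.5° with K at +28 mm on the pad and holding. Continue the drag.

```bash
python3 -m jog '[[[-3,0,-1.2,0],[-6,0,-2.5,0],[-8,0,-3.2,0],[-8,0,-3.2,0]]]' 38.9 20
python3 - <<'E'
from h import *
p=env.capture("side"); pot3(p); crop(p,"pics/s39.png",190,230,180,220,2.6)
E
```

```text
time_s: 44.35
eef_pos: [0.6038, 0.2177, 0.1303]
orientation: [0.997, -0.082, 0.004, -0.001]
force: [2.4, -0.7, 7.4]
opening: 0.039
TCP tray 85.0 0.2 130.2 F [ 2.2 -1.8  7. ] open 0.0391 t 44.4
n 441 theta 20.5 O [-4.8 12.2] K [23.3  1.7] w 55.4 Yredrange [-94.8  -1.7  32.5] Ymed 31.5
```

```bash
python3 -m jog '[[[0,0,0,0],[0,0,0,0],[0,0,0,0],[0,0,0,0]]]' 70 20
python3 - <<'E'
from h import *
p=env.capture("side"); pot3(p); crop(p,"pics/s40.png",190,230,180,220,2.6)
E
```

```text
time_s: 44.8
eef_pos: [0.6002, 0.2176, 0.1265]
orientation: [0.997, -0.082, -0.001, 0.0]
force: [0.2, 0.4, -0.4]
opening: 0.0702
TCP tray 81.5 -0.4 126.6 F [ 0.3 -0.5 -0.1] open 0.0698 t 44.85
n 393 theta 5.5 O [-1.3  9. ] K [28.5  6.1] w 56.3 Yredrange [-95.7  -5.   31.9] Ymed 31.1
```

View pics/s40.png

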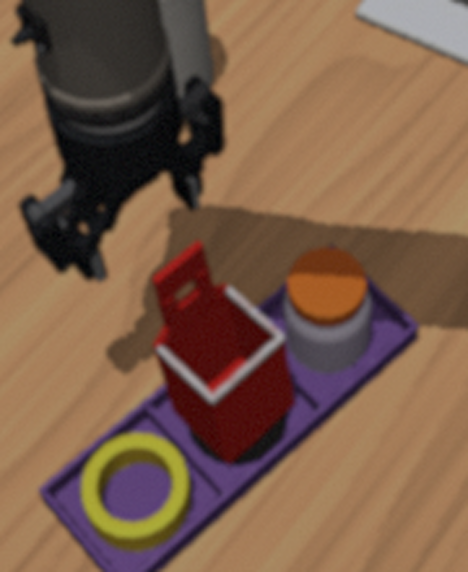

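It fell upright into the bay. Retreat and check.

```bash
python3 -m jog '[[[6,0,-5,0],[15,0,-20,0],[25,0,-50,0],[25,0,-85,0],[25,0,-115,0],[25,0,-130,0],[25,0,-130,0],[25,0,-130,0]]]' 70 20
python3 - <<'E'
from h import *
p=env.capture("side"); pot3(p); crop(p,"pics/s41.png",190,230,180,220,2.6)
t=env.capture("top"); crop(t,"pics/t41.png",130,220,160,110,5)
w=world(t); c=t["color"].astype(int)
# pot rim / body from top cam in tray frame
for nm,q,W in (("s",p,world(p)),("t",t,w)):
    a=TY; X=((W[...,0]-TC[0])*np.cos(a)+(W[...,1]-TC[1])*np.sin(a))*1000; Y=(-(W[...,0]-TC[0])*np.sin(a)+(W[...,1]-TC[1])*np.cos(a))*1000; Z=W[...,2]*1000
    m=(abs(Z-102)<6)&(abs(X)<60)&(abs(Y)<48); r=cv2.minAreaRect(np.stack([X[m],Y[m]],1).astype(np.float32)); print(nm,"rim",m.sum(),r,np.median(Z[m]))
    A=np.stack([X[m],Y[m],np.ones(m.sum())],1); print("plane",np.linalg.lstsq(A,Z[m],rcond=None)[0].round(3))
    for tg in ("jar","tape","flask"):
        rr=env.trace(q,tg)
        if rr:
            P=W[rr[0]["pixels"]]; P=P[~np.isnan(P[:,0])]; print(tg,rr[0]["conf"],np.median(P,0).round(3))
E
```

```text
time_s: 45.65
eef_pos: [0.6257, 0.2133, 0.2569]
orientation: [0.997, -0.082, -0.0, 0.0]
force: [0.2, 0.3, -1.2]
opening: 0.0701
TCP tray 106.8 -0.8 255.8 F [-0.3  0.  -0.5] open 0.0702 t 45.7
n 380 theta 1.0 O [-0.9  9.1] K [29.1  8.6] w 56.6 Yredrange [-95.3  -5.2  32.1] Ymed 31.3
s rim 408 ((1.921487808227539, -0.753143310546875), (61.863590240478516, 66.23721313476562), 1.508726954460144) 101.86157585521232
plane [ 2.90000e-02 -3.00000e-03  1.01721e+02]
jar 0.6 [0.496 0.158 0.084]
tape 0.75 [0.529 0.32  0.033]
flask 0.66 [0.721 0.047 0.079]
t rim 48 ((19.678634643554688, -31.59769058227539), (34.273712158203125, 15.90988826751709), 29.948829650878906) 101.40513131057607
plane [5.50000e-02 2.41000e-01 1.08194e+02]
jar 0.88 [0.506 0.138 0.088]
flask 0.6 [0.736 0.034 0.178]
```

View pics/s41.png

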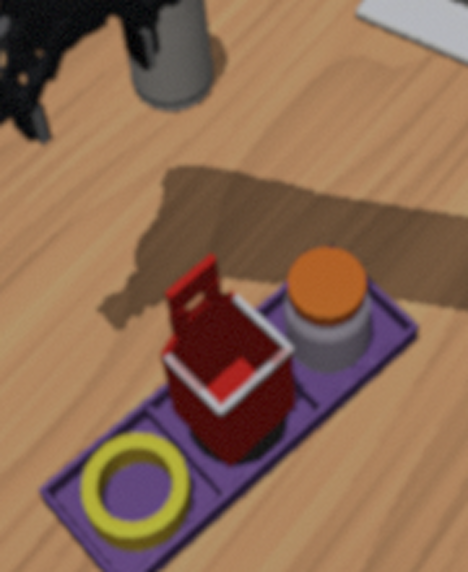

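View pics/t41.png

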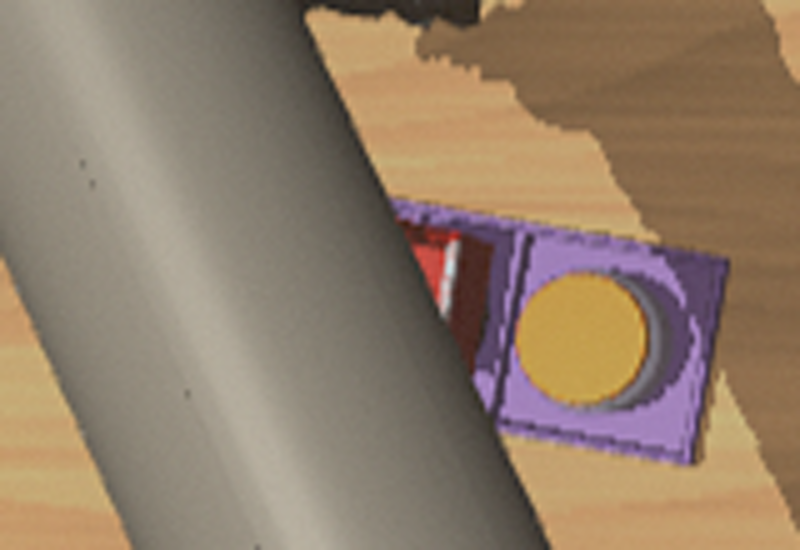

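The pot's rim is at 102 mm (pad top 7 + 95), centred within about 2 mm and square to 1.5°, and the jar, tape and flask are unmoved. Handing in.

```bash
python3 -c "
from cell import env
print(env.finish_job()); print(env.get_obs()['time_s'])"
```

```text
the job is handed in; nothing more can be done
None
the job is handed in; nothing more can be done
```

The red pen pot is off the hook and standing upright on the rubber pad in the empty bay; I handed the job in at about 46 s of the 54 s allowed. I don't know the verdict, because the interface doesn't report one.

**How it went:**
- **Taking it off:** I gripped the tab by its side edges and raised the pot. I then tilted it to about 38° by letting it pivot in a light grip against the post's top edge. The slot left the hook at about 30° with almost no contact force. The highest force I read was about 15 N.
- **Setting it down:** I lowered the tilted pot's back edge onto the pad, pulled the tab back to about 20°, and released. It tipped upright on its own.

**What did not go to plan:**
- The first closing missed above the tab, because the fingertips sat higher than the text's figure.
- The first attempt to right the pot by dragging it on the pad slipped.
- Righting it against the side of the stand's post (about 4 N) did not last; the pot swung back to about 27° while being carried.

**Last checks (side camera):**

| Check | Measured | Limit |
|---|---|---|
| Centre offset from the bay's centre | about 2 mm | 15 mm |
| Rim height | 102 mm (expected 102 mm on the pad) | underside within 3 mm of the pad's top |
| Tilt | 0.02–0.03 rad | 0.06 rad |
| Squareness to the tray | 1.5° | 15° |

- **Jar and tape:** measured within 3 mm of where they started.
- **Flask:** the top camera shows it unmoved. The side camera's flask reading was off because the arm hid part of it.
- **Top camera:** the arm also hid most of the pot from it, so the final pot pose rests on the side view alone.
- **Gripper:** it was open and clear of everything.

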